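# Set up the drive dock on the home-office desk

## Task

Set up the backup drives: first seat the white slotted cradle on the black docking base, down over its two pegs and flat. Then stand every drive cartridge that is lying on the desk on end in the cradle, one to a slot, fully down, with its black pull tab up. Only when all are in, throw the paddle on the power strip right over, away from the robot, to on; leave the other things on the desk where they are.

Things in the scene. Friction and masses are not known exactly. Their poses are not given: they have to be found in the camera images.
- dock: fixed black docking base, a plate 200 (x) x 120 (y) x 12 mm thick with two upright round steel pegs on it at x = +57 and -57 mm, y = 0: 14 mm across for 5 mm, then tapering to 9 mm, 10 mm tall in all. Origin: centre of its underside, z up. Its x axis points roughly to the robot's left (yaw 1.4 to 2.0 rad).
- cradle: loose white slotted cradle, 0.45 kg, standing level on the desk. Floor 166 (x) x 100 (y) x 14 mm with two square through holes, 18 mm wide, at x = +57 and -57 mm for the dock's pegs. Five dividers across x, 14 mm thick, 100 mm long in y, tops 54 mm above the underside, every 38 mm from x = -76 to 76. Origin: centre of its underside, z up; 12 mm above the desk when seated. Same after a half turn.
- cradle_grip (a point): middle of the top of the grip plate on the cradle's middle divider, 84 mm above the underside; the plate is 14 mm thick (along cradle x), 44 mm long (y) and stands 30 mm above the dividers.
- switch (a joint): angle of the grey paddle switch on the power strip: 0 off (leaning 0.5 rad to the strip's -x side), 1.0 on (leaning 0.5 rad to its +x side); it stays where it is left and needs about 2 N at its tip.
- switch_tip (a point): middle of the paddle's free end; the paddle is 12 mm thick, 30 mm wide in the strip's y, and its tip is 42 mm from the hinge, which runs along the strip's y, 26 mm above the desk over the strip's origin.
- strip: fixed white power strip, 70 (x) x 130 (y) x 30 mm high with two sockets and the paddle switch in its middle. Origin: centre of its underside; x points roughly away from the robot.
- cradle_slot1 (a point): middle of the floor of the slot at cradle x = -57 mm, 14 mm above the cradle's underside. The four slots, centred at cradle x = -57, -19, 19 and 57 mm, are 24 mm wide (x), 40 mm deep and run along y; end walls, 8 mm thick and as high as the dividers, close them at y = -35 and 35 mm (70 mm between).
- drive1: flat aluminium drive cartridge, 0.2 kg, lying flat at the start at any yaw: body 104 (x) x 62 (y) x 20 mm thick (z), with a narrower black pull tab, 18 long x 30 wide x 12 mm thick, at its +x end (70 mm from the origin). Origin: centre of the body, so 10 mm above the desk when lying; both faces are alike. Three or four of the four drives are present.
- drive1_foot (a point): middle of that drive's plain end (without tab), 52 mm from its origin along its -x.
- drive2: flat aluminium drive cartridge, 0.2 kg, lying flat at the start at any yaw: body 104 (x) x 62 (y) x 20 mm thick (z), with a narrower black pull tab, 18 long x 30 wide x 12 mm thick, at its +x end (70 mm from the origin). Origin: centre of the body, so 10 mm above the desk when lying; both faces are alike. Three or four of the four drives are present.
- drive2_foot (a point): middle of that drive's plain end (without tab), 52 mm from its origin along its -x.
- drive3: flat aluminium drive cartridge, 0.2 kg, lying flat at the start at any yaw: body 104 (x) x 62 (y) x 20 mm thick (z), with a narrower black pull tab, 18 long x 30 wide x 12 mm thick, at its +x end (70 mm from the origin). Origin: centre of the body, so 10 mm above the desk when lying; both faces are alike. Three or four of the four drives are present.
- drive3_foot (a point): middle of that drive's plain end (without tab), 52 mm from its origin along its -x.
- drive4: flat aluminium drive cartridge, 0.2 kg, lying flat at the start at any yaw: body 104 (x) x 62 (y) x 20 mm thick (z), with a narrower black pull tab, 18 long x 30 wide x 12 mm thick, at its +x end (70 mm from the origin). Origin: centre of the body, so 10 mm above the desk when lying; both faces are alike. Three or four of the four drives are present.
- drive4_foot (a point): middle of that drive's plain end (without tab), 52 mm from its origin along its -x.
- mouse: computer mouse, 90 x 62 x 33 (mm); not part of the job, leave it alone. Origin: centre of its underside.
- phone: smartphone lying flat, 148 x 71 x 9 (mm); not part of the job, leave it alone. Origin: centre of its underside.
- notepad: block of note paper, 76 x 76 x 18 (mm); not part of the job, leave it alone. Origin: centre of its underside.
- eraser: small white eraser, 42 x 20 x 12, a little block among the drives (mm); not part of the job, leave it alone. Origin: centre of its underside.
- mug: white mug, radius 41, height 95 (mm); not part of the job, leave it alone. Origin: centre of its underside.
- stapler: stapler, 130 x 36 x 45 (mm); not part of the job, leave it alone. Origin: centre of its underside.
There are look-alikes about, which are no part of the job. What is shaped like the drive2 but pink or red is not meant.

How it is judged:
By the outcome, as a careful person would: the job done as asked, in the order asked, and still so for the second after the job is handed in, with the robot touching nothing.
Of drive1, drive2, drive3, drive4 only 3 to 4 are there at a start; the rules pass over those that are not, and their reading is None.
At some moment in a run one of drive1, drive2, drive3, drive4 may be knocked a few centimetres aside while the robot is not near it.
It also fails if it takes over 210 s, if anything falls off the work surface, if the arm or the gripper's body presses on something with over 40 N, if the wrist force passes 120 N, or if a joint passes its speed limit or range.

## Robot

A 6-joint arm with a two-finger parallel gripper is mounted at the origin on the work surface. World frame = base frame: x ahead of the robot, y to its left, z up, the work surface at z = 0. Lengths are in m, angles in rad, forces in N, time in s.
With the tool pointing down it reaches from about 0.375 to 0.925 m from the base axis. Payload 5.7 kg.
Tool frame: the origin (TCP) lies at the very end of the fingers, on their centre line; the grasp point (between the pads) lies 19 mm behind it; z points along the fingers, y is the line along which they close (so a half turn about z gives the same grasp; the last joint's range is limited). The gripper opens to 85 mm and grips with 20 to 120 N. Pads are 22 mm wide; open, the fingers measure 114 mm over their backs; the gripper's body (76 mm by 85 mm) begins 54 mm behind the grasp point. The pads swing forward as they close: fully open they stand 13 mm farther back than shut.
Start: joints at [1.152, 0.359, 1.51, -0, 1.272, -0.115], TCP at [0.179, 0.572, 0.231] pointing down, gripper open.
Joint ranges: [-2.97, 2.97], [-1.01, 2.36], [0.21, 2.38], [-0.96, 4.11], [0.2, 2.71], [-2.98, 2.98]. Speed limits (rad/s): [2.39, 2.39, 3.14, 3.14, 3.14, 3.14].

## Interface

Orientations are given as a rotation vector (axis times angle).
In Python, from rig import bot, vision, job gives the robot as it stands.
- The arm moves only by the shell command python3 -m creep 'ROWS' [FORCE]. ROWS is JSON, a list of rows, each a list of 7 numbers: the turn, a rotation vector about the tool's x, y, z as a fraction of full scale, then the shift along the tool's x, y, z as a fraction of full scale, then the opening, from 0 (shut) to 1 (fully open). A call has 1 to 12 rows; each row shifts and turns the commanded pose from where the row before left it, along the tool's axes as they then stand; what a row does not reach is not made up. Full scale, the value 1, is 100 mm for a shift and 90 degrees for a turn. A row lasts 1/8 s, in which the tool goes at most 62.5 mm and 10.7 degrees, less where a joint would pass 70% of its speed; a pose out of reach is approached as far as the arm can. A call with a number of a shift or a turn outside -1 to 1 is refused whole. A call with a gripper value outside its range is refused whole. The fingers move at their own pace and stop on an object; FORCE is the grip in N (left out, the last holds). Time passes only in rows, so rows that do not move let the fingers close. It gives the time, the measured TCP pose, the force, the opening and the grip force at its end, in the units of the state.
- bot.get_obs(): the state, without advancing time (a new reading comes with each control period).
- vision.snapshot(name): name is "scene" or "top"; returns the picture (420x560x3 uint8, red, green, blue); there is no depth.
- vision.camera_params(name): a dict with "fx", "fy", "cx", "cy" (pixels), "dist" ([k1, k2, p1, p2, k3] as OpenCV has them; the pictures are not rectified), "eye" and "rotation" of the camera in the world. Camera axes: x right, y up, looking along -z (the intrinsics and any distortion apply to the point x, -y, -z); pixel columns grow to the right and rows downward; lengths in m; the calibration is good to about 2 mm. A picture is of the moment at which its call begins. camera_params takes no time and is no camera call.
- job.job_done(): hands the job in; it is judged then, once.
The state is a dict: "time": time; "q": joint angles; "joint_vel": joint speeds; "tau": joint torques, N m; "tcp_pos": TCP position; "tool_rot": TCP orientation; "wrist_force": force on the tool from outside, world axes, zero at the start; "ft_torque": the same for the moment, N m; "gripper_width": opening from 0.0 (shut) to 1.0 (fully open); "grasp_force": force on a finger pad.
Only numpy, scipy, OpenCV 4.12 (cv2) and the standard library are available. Lean on these libraries where they do the work, as an engineer would, in place of code of your own. Each camera call takes 0.05 s, during which the arm holds its last target. There are 200 camera calls.

## Working session

There is one attempt and no reset: what is moved stays moved. The work goes in short steps, Python scripts to look and compute and a shell command to move; the robot and the scene stay as the last step left them, time stands still between calls to the robot, and variables do not carry over. Pictures are saved under pics/ and viewed, at most 14 in all, crops included, and the job is handed in when it is done.

```bash
ls; mkdir -p pics
python3 - <<'E'
from rig import bot,vision,job
import cv2,numpy as np
for n in("scene","top"):
    im=vision.snapshot(n); cv2.imwrite(f"pics/{n}0.png",cv2.resize(im[:,:,::-1],(800,600),interpolation=cv2.INTER_CUBIC)); np.save(f"pics/{n}0.npy",im)
    print(n,vision.camera_params(n))
print(bot.get_obs())
E
```

```text
pics
scene {'fx': 478.12133050301753, 'fy': 478.12133050301753, 'cx': 287.3294873201104, 'cy': 206.44972576035872, 'dist': array([0.04705098, 0.        , 0.        , 0.        , 0.        ]), 'eye': array([ 0.86260494, -0.58956267,  1.0847964 ]), 'rotation': array([0.55452916, 0.15530776, 0.49637961])}
top {'fx': 530.1692225622959, 'fy': 530.1692225622959, 'cx': 284.5761366251247, 'cy': 211.13438416259564, 'dist': array([-0.21076395,  0.        ,  0.        ,  0.        ,  0.        ]), 'eye': array([ 0.39634715, -0.02441366,  1.72403462]), 'rotation': array([ 0.05410968, -0.0587362 , -1.55177894])}
{'time': 0.1, 'q': array([ 1.15189012e+00,  3.59451739e-01,  1.51129986e+00, -3.92492363e-06,
        1.27250887e+00, -1.15064471e-01]), 'joint_vel': array([ 9.03865457e-05, -4.28427622e-03, -3.93302250e-03, -1.47500119e-03,
        5.97716377e-04, -8.48954861e-04]), 'tau': array([-1.75958753e-04, -5.28649378e+01, -2.79350227e+01, -7.58576698e-05,
        5.15244014e-03, -3.44785849e-05]), 'tcp_pos': array([0.17925538, 0.57196803, 0.23053574]), 'tool_rot': array([-4.75371698e-01, -3.10497633e+00,  2.52818453e-03]), 'wrist_force': array([-0.45030239,  0.6748279 ,  0.51460639]), 'ft_torque': array([ 0.0105052 ,  0.01922132, -0.03728638]), 'grasp_force': 0.0, 'gripper_width': 1.0001462199377416}
```

View pics/top0.png

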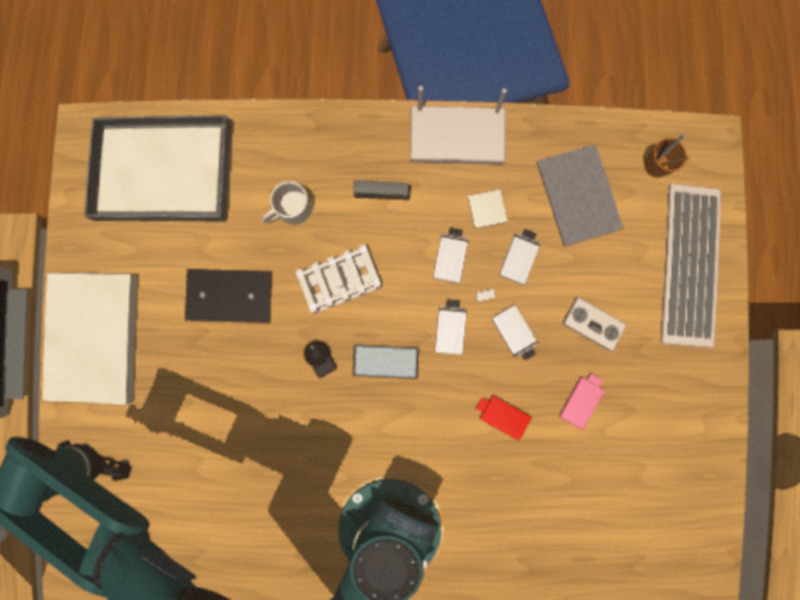

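View pics/scene0.png

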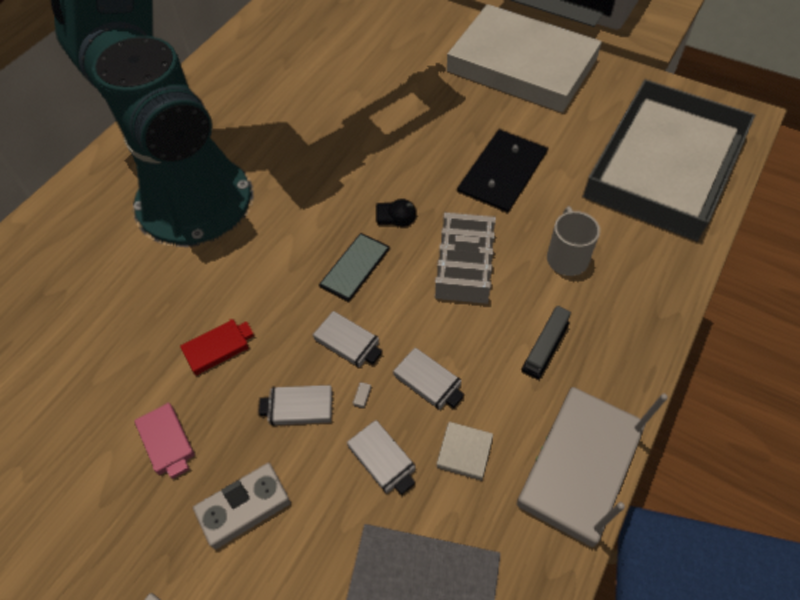

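The top view shows the dock (229,295), the cradle (339,278), four white drives at (451,257), (520,257), (451,329) and (515,331), and the strip (595,323). The pink and red pieces at (582,402) and (504,417) are the decoys. The scene view confirms all four tabs.

```bash
cat > h.py <<'E'
import numpy as np,cv2
from scipy.spatial.transform import Rotation as R
from rig import bot,vision,job
def cam(n):
    p=vision.camera_params(n); K=np.array([[p['fx'],0,p['cx']],[0,p['fy'],p['cy']],[0,0,1]])
    return K,np.array(p['dist']),np.array(p['eye']),R.from_rotvec(p['rotation']).as_matrix()@np.diag([1,-1,-1])
def rays(n,px):
    K,d,e,M=cam(n); u=cv2.undistortPoints(np.float64(px).reshape(-1,1,2),K,d).reshape(-1,2)
    return e,np.c_[u,np.ones(len(u))]@M.T
def plane(n,px,z):
    e,v=rays(n,px); return e+v*((z-e[2])/v[:,2])[:,None]
def proj(n,P):
    K,d,e,M=cam(n); Q=(np.atleast_2d(P)-e)@M
    return cv2.projectPoints(Q,np.zeros(3),np.zeros(3),K,d)[0].reshape(-1,2)
def tri(pa,pb):  # top px, scene px -> point + miss
    e1,a=rays('top',pa); e2,b=rays('scene',pb); a=a[0]/np.linalg.norm(a[0]);b=b[0]/np.linalg.norm(b[0])
    s=np.linalg.lstsq(np.c_[a,-b],e2-e1,rcond=None)[0]; p,q=e1+a*s[0],e2+b*s[1]
    return (p+q)/2,np.linalg.norm(p-q)
def rect(n,cnt,z):
    P=plane(n,cnt.reshape(-1,2),z)[:,:2]; (c,wh,a)=cv2.minAreaRect(np.float32(P*1000)); 
    w,h=wh; a=np.radians(a)
    if w<h: w,h=h,w; a+=np.pi/2
    return np.array(c)/1000,w,h,(a+np.pi/2)%np.pi-np.pi/2
def drives(im,n='top',z=.02):
    """white 104x62 rectangles; returns centre, yaw of +x (tab)"""
    hsv=cv2.cvtColor(im,cv2.COLOR_RGB2HSV); m=((hsv[...,1]<60)&(hsv[...,2]>140)).astype(np.uint8)
    out=[]
    for c in cv2.findContours(m,cv2.RETR_EXTERNAL,cv2.CHAIN_APPROX_NONE)[0]:
        if cv2.contourArea(c)<150: continue
        p,w,h,a=rect(n,c,z)
        if abs(w-100)<16 and abs(h-59)<12:
            u=np.array([np.cos(a),np.sin(a)]); v=[]
            for s in(1,-1):
                q=proj(n,np.r_[p+s*.061*u,.012])[0]; v.append(im[int(round(q[1])),int(round(q[0]))].astype(int).sum())
            if v[0]>v[1]: a+=np.pi
            out.append((p.round(4),round(w,1),round(h,1),round(float((a+np.pi)%(2*np.pi)-np.pi),3),v))
    return out
E
python3 - <<'E'
from h import *
t=np.load('pics/top0.npy');s=np.load('pics/scene0.npy')
for d in drives(t):print(d)
g=t.astype(int).sum(2)
# dock
m=np.zeros(g.shape,np.uint8); m[180:235,120:200]=(g[180:235,120:200]<130)
c=max(cv2.findContours(m,0,cv2.CHAIN_APPROX_NONE)[0],key=cv2.contourArea); print('dock',rect('top',c,.012))
hsv=cv2.cvtColor(t,cv2.COLOR_RGB2HSV)
m=np.zeros(g.shape,np.uint8); r=np.s_[165:225,200:272]; m[r]=((hsv[...,1]<70)&(hsv[...,2]>130))[r]
c=np.vstack(cv2.findContours(m,0,cv2.CHAIN_APPROX_NONE)[0]); 
for z in(0,.054):print('cradle',rect('top',c,z))
def crop(im,y0,y1,x0,x1):return cv2.resize(im[y0:y1,x0:x1,::-1],(400,300),interpolation=cv2.INTER_CUBIC)
cv2.imwrite('pics/c1.png',np.vstack([np.hstack([crop(t,165,225,198,278),crop(t,180,240,120,200)]),np.hstack([crop(s,140,218,290,394),crop(s,85,154,305,397)])]))
E
```

```text
(array([ 0.4561, -0.1277]), 100.0, 60.4, -0.075, [np.int64(212), np.int64(409)])
(array([ 0.4592, -0.2731]), 101.5, 60.9, -2.593, [np.int64(424), np.int64(198)])
(array([ 0.6206, -0.2825]), 96.3, 60.4, -0.364, [np.int64(223), np.int64(422)])
(array([ 0.6205, -0.1254]), 100.2, 59.8, -0.181, [np.int64(194), np.int64(420)])Traceback (most recent call last):
  File "<stdin>", line 7, in <module>
ValueError: max() iterable argument is empty
```

Run:
```python
from h import *
t=np.load('pics/top0.npy');s=np.load('pics/scene0.npy')
g=t.astype(int).sum(2); print(g[200,120:200:5],g[206,138:180])
m=np.zeros(g.shape,np.uint8); m[180:235,120:200]=(g[180:235,120:200]<170)
m=cv2.morphologyEx(m,cv2.MORPH_OPEN,np.ones((3,3)))
c=cv2.findContours(m,0,cv2.CHAIN_APPROX_NONE)[0]
if c:
  c=max(c,key=cv2.contourArea); print('dock',rect('top',c,.012))
hsv=cv2.cvtColor(t,cv2.COLOR_RGB2HSV)
m=np.zeros(g.shape,np.uint8); r=np.s_[165:225,200:272]; m[r]=((hsv[...,1]<70)&(hsv[...,2]>130))[r]
c=np.vstack(cv2.findContours(m,0,cv2.CHAIN_APPROX_NONE)[0]); 
for z in(0,.054):print('cradle',rect('top',c,z))
def crop(im,y0,y1,x0,x1):return cv2.resize(im[y0:y1,x0:x1,::-1],(400,300),interpolation=cv2.INTER_CUBIC)
cv2.imwrite('pics/c1.png',np.vstack([np.hstack([crop(t,165,225,198,278),crop(t,180,240,120,200)]),np.hstack([crop(s,140,218,290,394),crop(s,85,154,305,397)])]))
```

```text
[444 443 288 162 172 183 176 173 175 186 174 187 181 193 313 449] [179 250 377 447 412 310 220 176 178 171 167 176 185 181 180 187 183 171
 174 180 185 178 177 183 184 173 182 181 171 177 183 190 178 181 189 241
 353 434 404 292 208 176]
cradle (array([0.57108563, 0.12934857]), 173.3582763671875, 105.63381958007812, np.float64(-1.1844002150270905))
cradle (array([0.56561249, 0.12453246]), 167.9283905029297, 102.32514953613281, np.float64(-1.1844008808173627))
```

View pics/c1.png

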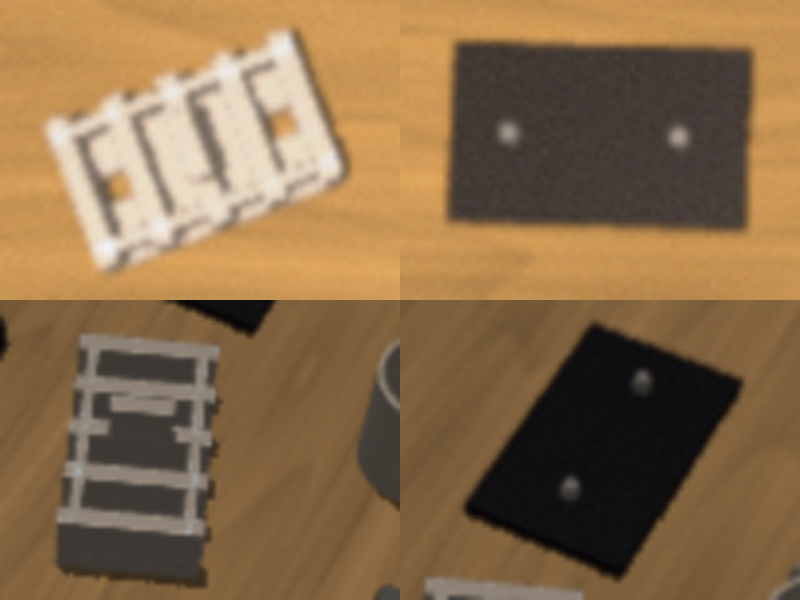

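The crops show the cradle's two holes (120,187)/(285,124) and, lower left, its top outline. The dock pegs are at (508,132)/(679,137) from the top and (642,375)/(569,482) in the scene view.

Run:
```python
from h import *
def o(u,v,x0,y0,k,U=0,V=0):return [x0+(u-U+.5)/k-.5,y0+(v-V+.5)/k-.5]
ks=400/104;kd=400/92
def yaw(a,b):return np.arctan2(*(b-a)[1::-1])
def show(n,c,yaws):print(n,c.round(4),np.round(yaws,3))
# cradle holes, top view, mid height of the hole
h=plane('top',[o(120,187,198,165,5),o(285,124,198,165,5)],.012);print('holes',h.round(4),np.linalg.norm(h[0]-h[1]));show('c',h.mean(0),yaw(h[1],h[0]))
# cradle top corners in scene
c=plane('scene',[o(80,335,290,140,ks,0,300),o(218,347,290,140,ks,0,300),o(205,535,290,140,ks,0,300),o(57,522,290,140,ks,0,300)],.054)
show('cs',c.mean(0),[yaw(c[3],c[0]),yaw(c[2],c[1])]);print([np.linalg.norm(c[i]-c[i-1]).round(4) for i in range(4)])
c=plane('top',[o(50,122,198,165,5),o(290,32,198,165,5),o(345,175,198,165,5),o(103,268,198,165,5)],.054)
show('ct',c.mean(0),[yaw(c[1],c[0]),yaw(c[2],c[3])]);print([np.linalg.norm(c[i]-c[i-1]).round(4) for i in range(4)])
c=plane('top',[o(455,42,120,180,5,400),o(752,50,120,180,5,400),o(747,229,120,180,5,400),o(449,220,120,180,5,400)],.012)
show('dt',c.mean(0),[yaw(c[1],c[0]),yaw(c[2],c[3])]);print([np.linalg.norm(c[i]-c[i-1]).round(4) for i in range(4)])
p=plane('top',[o(508,132,120,180,5,400),o(679,137,120,180,5,400)],.02);show('pegs t',p.mean(0),yaw(p[1],p[0]));print(p.round(4),np.linalg.norm(p[0]-p[1]))
p=plane('scene',[o(642,376,305,85,kd,400,300),o(569,482,305,85,kd,400,300)],.02);show('pegs s',p.mean(0),yaw(p[1],p[0]));print(p.round(4),np.linalg.norm(p[0]-p[1]))
c=plane('scene',[o(593,323,305,85,kd,400,300),o(742,380,305,85,kd,400,300),o(617,574,305,85,kd,400,300),o(466,508,305,85,kd,400,300)],.012);show('ds',c.mean(0),0);print([np.linalg.norm(c[i]-c[i-1]).round(4) for i in range(4)])
print([d for d in drives(np.load('pics/scene0.npy'),'scene')])
```

```text
holes [[0.5459 0.1768 0.012 ]
 [0.5889 0.0703 0.012 ]] 0.11486324472983434
c [0.5674 0.1236 0.012 ] 1.955
cs [0.5694 0.1212 0.054 ] [1.963 1.965]
[np.float64(0.163), np.float64(0.0992), np.float64(0.1621), np.float64(0.0994)]
ct [0.5673 0.1237 0.054 ] [1.949 1.957]
[np.float64(0.0993), np.float64(0.1632), np.float64(0.098), np.float64(0.1642)]
dt [0.5273 0.3818 0.012 ] [1.559 1.562]
[np.float64(0.1178), np.float64(0.2002), np.float64(0.1171), np.float64(0.1999)]
pegs t [0.5269 0.3841 0.02  ] 1.56
[[0.5275 0.4413 0.02  ]
 [0.5263 0.3268 0.02  ]] 0.11443750081113908
pegs s [0.5269 0.3811 0.02  ] 1.556
[[0.5277 0.4379 0.02  ]
 [0.526  0.3243 0.02  ]] 0.11363134640518938
ds [0.53   0.3756 0.012 ] 0
[np.float64(0.2001), np.float64(0.1164), np.float64(0.2022), np.float64(0.1141)]
[(array([ 0.6204, -0.2861]), 91.9, 58.3, -0.362, [np.int64(92), np.int64(281)]), (array([ 0.4635, -0.2752]), 90.8, 57.8, -2.588, [np.int64(273), np.int64(83)]), (array([ 0.6189, -0.1284]), 91.2, 57.8, -0.171, [np.int64(78), np.int64(290)]), (array([ 0.4542, -0.1316]), 89.3, 58.0, -0.078, [np.int64(74), np.int64(284)])]
```

```bash
cat >> h.py <<'E'
def tool(z,y):
    z=np.array(z,float);z/=np.linalg.norm(z); y=np.array(y,float); y-=y.dot(z)*z; y/=np.linalg.norm(y)
    return np.c_[np.cross(y,z),y,z]
def down(yaw): return tool([0,0,-1],[np.cos(yaw),np.sin(yaw),0])
def plan(*targets,step=.55,p=None,M=None):
    """rows for a chain of (pos,R) : turn first, then shift, tool axes"""
    o=bot.get_obs(); p=np.array(o['tcp_pos']) if p is None else p; M=R.from_rotvec(o['tool_rot']).as_matrix() if M is None else M
    for q,N in targets:
        N=M if N is None else N
        r=R.from_matrix(M.T@N).as_rotvec()/(np.pi/2); s=N.T@(np.array(q)-p)/.1
        n=int(np.ceil(np.linalg.norm(r)/.115)); k=int(np.ceil(np.linalg.norm(s)/step))
        print('turn',n,'x',(r/max(n,1)).round(4),' shift',k,'x',(s/max(k,1)).round(4)); p,M=np.array(q),N
E
python3 - <<'E'
from h import *
plan(([.568,.1225,.16],down(1.956)),([.568,.1225,.06],None),([.568,.1225,.16],None))
E
```

```text
turn 4 x [-2.000e-04 -1.000e-04 -1.097e-01]  shift 11 x [-0.174  -0.5115  0.0641]
turn 0 x [0. 0. 0.]  shift 2 x [0.  0.  0.5]
turn 0 x [0. 0. 0.]  shift 2 x [ 0.   0.  -0.5]
```

```bash
python3 -m creep '[[0,0,-0.1097,0,0,0,1],[0,0,-0.1097,0,0,0,1],[0,0,-0.1097,0,0,0,1],[0,0,-0.1097,0,0,0,1]]' 
python3 -m creep '[[0,0,0,-0.174,-0.5115,0.064,1],[0,0,0,-0.174,-0.5115,0.064,1],[0,0,0,-0.174,-0.5115,0.064,1],[0,0,0,-0.174,-0.5115,0.064,1],[0,0,0,-0.174,-0.5115,0.064,1],[0,0,0,-0.174,-0.5115,0.064,1],[0,0,0,-0.174,-0.5115,0.064,1],[0,0,0,-0.174,-0.5115,0.064,1],[0,0,0,-0.174,-0.5115,0.064,1],[0,0,0,-0.174,-0.5115,0.064,1],[0,0,0,-0.174,-0.5115,0.064,1],[0,0,0,0,0,0,1]]'
python3 - <<'E'
from h import *
o=bot.get_obs();print(o['q'],o['tcp_pos'])
plan(([.568,.1225,.16],down(1.956)),([.568,.1225,.06],None))
E
```

```text
time: 0.6
tcp_pos: [0.1793, 0.5721, 0.2308]
tool_rot: [0.61, -3.081, 0.002]
wrist_force: [0.7, 0.1, 0.2]
gripper_width: 1.001
grasp_force: 0.0
time: 2.1
tcp_pos: [0.5707, 0.1201, 0.1601]
tool_rot: [-0.595, 3.084, -0.002]
wrist_force: [-0.1, 0.3, 0.1]
gripper_width: 1.0
grasp_force: 0.0
[ 8.95472337e-02  4.06965489e-01  1.62929929e+00 -1.03775954e-03
  1.10489159e+00 -1.86211513e+00] [0.57070975 0.12007275 0.16010847]
turn 1 x [-0.0006  0.0001 -0.0025]  shift 1 x [0.016  0.0327 0.0011]
turn 0 x [0. 0. 0.]  shift 2 x [0.  0.  0.5]
```

```bash
python3 -m creep '[[0,0,-0.0025,0.016,0.0327,0,1],[0,0,0,0,0,0.33,1],[0,0,0,0,0,0.33,1],[0,0,0,0,0,0.32,1],[0,0,0,0,0,0,1],[0,0,0,0,0,0,0.3],[0,0,0,0,0,0,0],[0,0,0,0,0,0,0],[0,0,0,0,0,0,0],[0,0,0,0,0,0,0],[0,0,0,0,0,0,0]]' 50
python3 - <<'E'
from h import *
o=bot.get_obs();print(o['q'],o['tcp_pos'],o['gripper_width'],o['wrist_force'],o['ft_torque'])
E
```

```text
time: 3.48
tcp_pos: [0.5663, 0.1255, 0.0638]
tool_rot: [-0.607, 3.081, -0.0]
wrist_force: [-1.3, -0.6, 6.1]
gripper_width: 0.155
grasp_force: 50.5
[ 9.90712892e-02  5.26168627e-01  1.71928334e+00 -1.37832678e-04
  8.94812933e-01 -1.86092456e+00] [0.56629341 0.12548694 0.06378314] 0.15544679781704732 [-1.25440983 -0.56087679  6.0895402 ] [-0.09257215  0.19409978  0.0266799 ]
```

```bash
python3 -m creep '[[0,0,0,0,0,-0.1,0],[0,0,0,0,0,-0.2,0],[0,0,0,0,0,-0.2,0],[0,0,0,0,0,0,0]]' 60
python3 - <<'E'
from h import *
o=bot.get_obs();print(o['wrist_force'],o['ft_torque'])
plan(([.527,.382,o['tcp_pos'][2]],down(1.559)),step=.4)
E
```

```text
time: 3.98
tcp_pos: [0.5666, 0.1256, 0.1142]
tool_rot: [-0.607, 3.08, -0.001]
wrist_force: [-0.1, -0.3, -3.7]
gripper_width: 0.151
grasp_force: 59.0
[-0.14229459 -0.2959289  -3.65858571] [-0.02212212 -0.01059472  0.01162774]
turn 3 x [-0.0001  0.0006  0.0851]  shift 7 x [0.061  0.3656 0.    ]
```

```bash
python3 -m creep '[[0,0,0.085,0,0,0,0],[0,0,0.085,0,0,0,0],[0,0,0.085,0,0,0,0],[0,0,0,0.061,0.3656,0,0],[0,0,0,0.061,0.3656,0,0],[0,0,0,0.061,0.3656,0,0],[0,0,0,0.061,0.3656,0,0],[0,0,0,0.061,0.3656,0,0],[0,0,0,0.061,0.3656,0,0],[0,0,0,0.061,0.3656,0,0],[0,0,0,0,0,0,0],[0,0,0,0,0,0,0]]'
python3 - <<'E'
from h import *
o=bot.get_obs();print(o['tcp_pos'],R.from_rotvec(o['tool_rot']).as_matrix().round(4))
t=vision.snapshot('top');s=vision.snapshot('scene');np.save('pics/t1.npy',t);np.save('pics/s1.npy',s)
def crop(im,y0,y1,x0,x1):return cv2.resize(im[y0:y1,x0:x1,::-1],(400,300),interpolation=cv2.INTER_CUBIC)
cv2.imwrite('pics/c2.png',np.vstack([crop(t,180,240,120,200).repeat(1,0),crop(s,70,160,290,410)]))
cv2.imwrite('pics/c2.png',np.hstack([cv2.resize(crop(t,180,240,120,200),(400,300)),crop(s,70,160,290,410)]))
print(proj('top',[.527,.382,.06]),proj('scene',[.527,.382,.06]))
E
```

```text
time: 5.48
tcp_pos: [0.5249, 0.3811, 0.1117]
tool_rot: [-0.016, -3.14, 0.003]
wrist_force: [0.3, -0.2, -4.7]
gripper_width: 0.151
grasp_force: 59.4
[0.5249475  0.38114519 0.11167491] [[-0.9999  0.0105 -0.0019]
 [ 0.0105  0.9999 -0.0018]
 [ 0.0019 -0.0018 -1.    ]]
[[155.94287822 205.46633832]] [[353.63947407 104.28307898]]
```

View pics/c2.png

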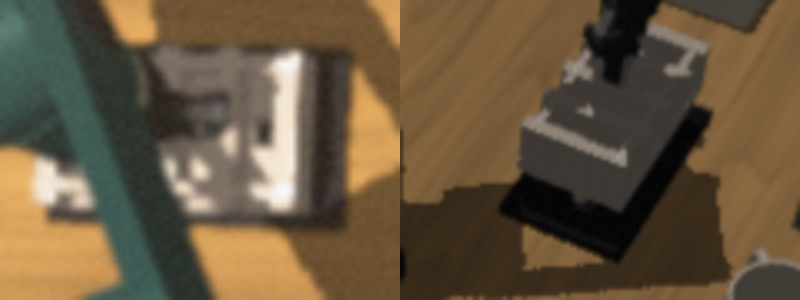

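The cradle is held above the dock. Top crop: its right end edge runs from (300,48) to (297,212). Scene crop: end corners at (523,122), (628,164) and (709,45).

Run:
```python
from h import *
def o(u,v,x0,y0,k,U=0,V=0):return [x0+(u-U+.5)/k-.5,y0+(v-V+.5)/k-.5]
z=.0475+.054
a=plane('top',[o(300,48,120,180,5),o(297,212,120,180,5),o(33,205,120,180,5)],z);print(a.round(4),np.linalg.norm(np.diff(a,axis=0),axis=1))
b=plane('scene',[o(523,122,290,70,10/3,400),o(628,164,290,70,10/3,400),o(709,45,290,70,10/3,400)],z);print(b.round(4),np.linalg.norm(np.diff(b,axis=0),axis=1))
print('centers',(a[0]+a[2])/2,(b[0]+b[2])/2)
```

```text
[[0.5757 0.2987 0.1015]
 [0.4738 0.2972 0.1015]
 [0.4747 0.4657 0.1015]] [0.10187348 0.16851353]
[[0.4773 0.2994 0.1015]
 [0.5747 0.2987 0.1015]
 [0.5775 0.4584 0.1015]] [0.09743582 0.15973919]
centers [0.52519054 0.38224196 0.1015    ] [0.52739039 0.37887392 0.1015    ]
```

```bash
python3 -m creep '[[0,0,0,-0.015,0.01,0,0],[0,0,0,0,0,0.11,0],[0,0,0,0,0,0.11,0],[0,0,0,0,0,0.03,0],[0,0,0,0,0,0,0]]'; python3 -m creep '[[0,0,0,0,0,0.025,0],[0,0,0,0,0,0.025,0],[0,0,0,0,0,0,0]]';  python3 -m creep '[[0,0,0,0,0,0.02,0],[0,0,0,0,0,0.02,0],[0,0,0,0,0,0,0]]'
```

```text
time: 6.2
tcp_pos: [0.527, 0.3827, 0.0872]
tool_rot: [-0.017, -3.14, 0.001]
wrist_force: [0.6, 0.6, -4.7]
gripper_width: 0.148
grasp_force: 59.2
time: 6.58
tcp_pos: [0.5272, 0.3828, 0.0828]
tool_rot: [-0.017, -3.141, 0.0]
wrist_force: [-0.7, -0.0, -3.2]
gripper_width: 0.151
grasp_force: 59.3
time: 6.95
tcp_pos: [0.5272, 0.3827, 0.0786]
tool_rot: [-0.018, -3.141, 0.001]
wrist_force: [0.2, -0.4, -3.6]
gripper_width: 0.149
grasp_force: 59.3
```

```bash
python3 -m creep '[[0,0,0,0,0,0.015,0],[0,0,0,0,0,0.015,0],[0,0,0,0,0,0.005,0],[0,0,0,0,0,0,0]]';  python3 -m creep '[[0,0,0,0,0,0,0.5],[0,0,0,0,0,0,1],[0,0,0,0,0,0,1],[0,0,0,0,0,-0.3,1],[0,0,0,0,0,-0.5,1],[0,0,0,0,0,-0.5,1],[0,0,0,0,0,0,1]]'
python3 - <<'E'
from h import *
o=bot.get_obs();print(o['q'])
plan(([.6,.1,.22],down(1.56)))
E
```

```text
time: 7.45
tcp_pos: [0.5274, 0.3829, 0.0759]
tool_rot: [0.018, 3.141, 0.0]
wrist_force: [-1.6, -1.2, 2.3]
gripper_width: 0.145
grasp_force: 60.2
time: 8.32
tcp_pos: [0.5303, 0.3847, 0.2105]
tool_rot: [0.017, 3.133, 0.008]
wrist_force: [0.1, 0.8, -0.5]
gripper_width: 1.002
grasp_force: 0.0
[ 5.22204723e-01  4.49881983e-01  1.41629582e+00 -3.67220367e-05
  1.26570216e+00 -1.03752170e+00]
turn 1 x [ 0.0031  0.0053 -0.0002]  shift 6 x [-0.1212 -0.4732 -0.0158]
```

```bash
cat > fk.py <<'E'
import numpy as np
from scipy.optimize import least_squares
from scipy.spatial.transform import Rotation as R
LO=np.array([-2.97,-1.01,.21,-.96,.2,-2.98]);HI=np.array([2.97,2.36,2.38,4.11,2.71,2.98])
def fk(q,g):
    a,L1,L2,h,L3,b=g
    A=R.from_euler('ZYZYZ',[q[0],q[1]+q[2],q[3],q[4],q[5]+np.pi/2]).as_matrix()
    w=R.from_euler('z',q[0]).apply([a+L1*np.sin(q[1])+L2*np.sin(q[1]+q[2]),b,h+L1*np.cos(q[1])+L2*np.cos(q[1]+q[2])])
    return w+L3*A[:,2],A
def ik(p,M,g):
    best=None
    for s in ([.5,.5,1.5,0,1.2,-1],[.5,.5,1.5,1.5,1.5,0],[.5,.5,1.5,1.5,1.5,2.5],[.5,.5,1.5,1.5,1.5,-2.5],[.5,.5,1.5,-.7,1.2,-2],[.5,.5,1.5,-.7,1.2,2],[0,.5,1.5,.5,1.8,1]):
        f=lambda q:np.r_[(fk(q,g)[0]-p)*5,(fk(q,g)[1]-M).ravel()]
        r=least_squares(f,np.clip(s,LO+.01,HI-.01),bounds=(LO,HI))
        if best is None or r.cost<best.cost-1e-9: best=r
    m=np.minimum(best.x-LO,HI-best.x).min()
    return best.x.round(2),'cost %.1e margin %.2f'%(best.cost,m)
D=[([1.15189,.359452,1.5113,0,1.272509,-.115064],[.179255,.571968,.230536]),([.0895472,.406965,1.629299,-.001,1.104892,-1.862115],[.57071,.120073,.160108]),
([.0990713,.526169,1.719283,0,.894813,-1.860925],[.566293,.125487,.063783]),([.522205,.449882,1.416296,0,1.265702,-1.037522],[.5303,.3847,.2105])]
def fit(D,L3=None):
    f=lambda g:np.concatenate([fk(q,g)[0]-p for q,p in D]+([[g[4]-L3]] if L3 else []))
    return least_squares(f,[0,.4,.4,.4,.25,.07])
E
python3 - <<'E'
from fk import *; from h import tool,down
r=fit(D,.25);g=r.x;print(g.round(4),np.abs(r.fun).max())
C=np.array([.5277,.3828]);yc=1.559
ux=np.array([np.cos(yc),np.sin(yc),0]);uy=np.array([-np.sin(yc),np.cos(yc),0]);up=np.array([0,0,1.])
th=np.radians(30);c,s=np.cos(th),np.sin(th)
for L3 in(.2,.3):
  g=fit(D,L3).x
  for sg in(1,-1):
    for x in(.057,-.057):
      M=tool(c*ux-s*up,sg*uy); p=np.r_[C,0]+x*ux+(.026+.052+.035)*up+.019*M[:,2]
      print(L3,'place',sg,x,ik(p,M,g),ik(p+[0,0,.07],M,g))
    for P,a in(((.456,-.128),-.075),((.460,-.273),-2.593),((.6206,-.2835),-.364),((.6205,-.1264),-.181)):
      xd=np.array([np.cos(a),np.sin(a),0]);yd=np.array([-np.sin(a),np.cos(a),0])
      M=tool(-c*up-s*xd,sg*yd);print('pick',sg,P,ik(np.r_[P,.005]+.035*xd,M,g))
E
```

```text
Traceback (most recent call last):
  File "fk.py", line 22, in fit
    return least_squares(f,[0,.4,.4,.4,.25,.07])
  File "fk.py", line 21, in <lambda>
    f=lambda g:np.concatenate([fk(q,g)[0]-p for q,p in D]+([[g[4]-L3]] if L3 else []))
                               ~~^^^^^
  File "fk.py", line 7, in fk
    A=R.from_euler('ZYZYZ',[q[0],q[1]+q[2],q[3],q[4],q[5]+np.pi/2]).as_matrix()
      ~~~~~~~~~~~~^^^^^^^^^^^^^^^^^^^^^^^^^^^^^^^^^^^^^^^^^^^^^^^^^
  File "scipy/spatial/transform/_rotation.pyx", line 1413, in scipy.spatial.transform._rotation.Rotation.from_euler
ValueError: Expected axis specification to be a non-empty string of upto 3 characters, got ZYZYZ
```

```bash
sed -i "s/A=R.from_euler.*/A=(R.from_euler('ZYZ',[q[0],q[1]+q[2],q[3]])*R.from_euler('YZ',[q[4],q[5]+np.pi\/2])).as_matrix()/" fk.py
cat > chk.py <<'E'
from fk import *; from h import tool,down
import sys
def check(g,th=30,dr=(((.456,-.128),-.075),((.460,-.273),-2.593),((.6206,-.2835),-.364),((.6205,-.1264),-.181))):
  C=np.array([.5277,.3828]);yc=1.559
  ux=np.array([np.cos(yc),np.sin(yc),0]);uy=np.array([-np.sin(yc),np.cos(yc),0]);up=np.array([0,0,1.])
  th=np.radians(th);c,s=np.cos(th),np.sin(th)
  for sg in(1,-1):
    for x in(.057,-.057):
      M=tool(c*ux-s*up,sg*uy); p=np.r_[C,0]+x*ux+(.026+.052+.035)*up+.019*M[:,2]
      print('place',sg,x,ik(p,M,g),ik(p+[0,0,.07],M,g))
    for P,a in dr:
      xd=np.array([np.cos(a),np.sin(a),0]);yd=np.array([-np.sin(a),np.cos(a),0])
      M=tool(-c*up-s*xd,sg*yd);print('pick',sg,P,ik(np.r_[P,.005]+.035*xd,M,g))
E
python3 - <<'E'
from chk import *
for L3 in(.2,.3):
  r=fit(D,L3);print(r.x.round(4),np.abs(r.fun).max());check(r.x)
E
```

```text
[0.0457 0.3986 0.431  0.1845 0.2002 0.0689] 0.015750646376841315
place 1 0.057 (array([0.38, 0.64, 1.7 , 1.41, 0.95, 2.53]), 'cost 1.5e-29 margin 0.45') (array([0.38, 0.53, 1.68, 1.32, 0.98, 2.69]), 'cost 1.9e-20 margin 0.29')
place 1 -0.057 (array([0.19, 0.56, 1.84, 1.33, 1.07, 2.43]), 'cost 4.6e-20 margin 0.54') (array([0.19, 0.43, 1.82, 1.25, 1.11, 2.59]), 'cost 1.3e-28 margin 0.39')
pick 1 (0.456, -0.128) (array([-0.34,  0.7 ,  1.67, -0.14,  1.28, -1.76]), 'cost 4.7e-31 margin 0.71')
pick 1 (0.46, -0.273) (array([-0.93,  0.5 ,  2.04,  0.84,  0.74, -0.58]), 'cost 3.3e-27 margin 0.34')
pick 1 (0.6206, -0.2835) (array([-0.5 ,  1.18,  0.77, -0.07,  1.71, -1.7 ]), 'cost 3.5e-20 margin 0.56')
pick 1 (0.6205, -0.1264) (array([-0.29,  1.04,  1.04, -0.05,  1.58, -1.66]), 'cost 2.0e-24 margin 0.83')
place -1 0.057 (array([ 0.38,  0.64,  1.7 ,  1.41,  0.95, -0.61]), 'cost 2.7e-19 margin 0.68') (array([ 0.38,  0.53,  1.68,  1.32,  0.98, -0.45]), 'cost 2.5e-19 margin 0.70')
place -1 -0.057 (array([ 0.19,  0.56,  1.84,  1.33,  1.07, -0.72]), 'cost 3.3e-19 margin 0.54') (array([ 0.19,  0.43,  1
[... 1349 characters left out ...]
ost 1.7e-28 margin 0.57') (array([ 0.23,  0.54,  1.81,  1.33,  1.05, -0.65]), 'cost 1.1e-28 margin 0.57')
place -1 -0.057 (array([ 0.03,  0.63,  1.9 ,  1.28,  1.13, -0.89]), 'cost 9.3e-25 margin 0.48') (array([ 0.03,  0.48,  1.9 ,  1.22,  1.17, -0.73]), 'cost 9.0e-27 margin 0.48')
pick -1 (0.456, -0.128) (array([-0.32,  0.82,  1.5 , -0.13,  1.34,  1.38]), 'cost 7.4e-28 margin 0.83')
pick -1 (0.46, -0.273) (array([-1.03,  0.52,  2.06,  0.82,  0.75,  2.46]), 'cost 9.1e-29 margin 0.32')
pick -1 (0.6206, -0.2835) (array([-0.49,  1.44,  0.3 , -0.07,  1.92,  1.43]), 'cost 2.5e-18 margin 0.09')
pick -1 (0.6205, -0.1264) (array([-0.28,  1.21,  0.75, -0.05,  1.7 ,  1.48]), 'cost 1.1e-18 margin 0.54')
```

```bash
cat > pk.py <<'E'
from h import *; import fk
TH=np.radians(30);c,s=np.cos(TH),np.sin(TH);up=np.array([0,0,1.])
C=np.array([.5277,.3828,0]);yc=1.559
ux=np.array([np.cos(yc),np.sin(yc),0]);uy=np.array([-np.sin(yc),np.cos(yc),0])
def look():
    t,sc=vision.snapshot('top'),vision.snapshot('scene'); A=drives(t);B=drives(sc,'scene');out=[]
    for p,w,h,a,v in A:
        m=[b for b in B if np.linalg.norm(b[0]-p)<.02]
        print(p,w,h,a,m[0][0] if m else None,m[0][3] if m else None); out.append(((p+m[0][0])/2 if m else p,a))
    return out
def pick(P,a,sg=-1,d=.035,z=.005):
    xd=np.array([np.cos(a),np.sin(a),0]);yd=np.array([-np.sin(a),np.cos(a),0])
    return np.r_[P,z]+d*xd,tool(-c*up-s*xd,sg*yd)
def place(x,rel,sg=-1,dz=0):  # rel: TCP in drive frame
    M=tool(c*ux-s*up,sg*uy); xd,yd,zd=up,uy,-ux
    return C+x*ux+(.078+dz)*up+np.c_[xd,yd,zd]@rel,M
E
python3 - <<'E'
from pk import *
ds=look(); P,a=ds[0]; print(P,a)
q,M=pick(P,a); hov=q+[0,0,.09]
plan((hov*[1,1,0]+[0,0,.21],M),(hov,M),(q,M),step=.5)
g=fk.fit(fk.D,.25).x
_,Mp=place(.057,np.zeros(3))
rv=R.from_matrix(M.T@Mp).as_rotvec();print('angle',np.linalg.norm(rv))
x=np.array(fk.ik(q+[0,0,.25],M,g)[0])
for f in np.linspace(0,1,7):
    N=M@R.from_rotvec(rv*f).as_matrix(); p=(1-f)*(q+[0,0,.25])+f*np.array([.53,.25,.3])
    F=lambda y:np.r_[(fk.fk(y,g)[0]-p)*5,(fk.fk(y,g)[1]-N).ravel()]
    r=fk.least_squares(F,np.clip(x,fk.LO+.001,fk.HI-.001),bounds=(fk.LO,fk.HI));x=r.x;print(x.round(2),r.cost.round(6))
E
```

```text
[ 0.4576 -0.1278] 103.5 60.3 -0.086 [ 0.4542 -0.1317] -0.071
[ 0.458  -0.2738] 104.2 61.0 -2.586 [ 0.4634 -0.2751] -2.588
[ 0.6232 -0.2835] 101.9 60.8 -0.361 [ 0.6204 -0.2861] -0.364
[ 0.6211 -0.1252] 101.5 59.9 -0.173 [ 0.6189 -0.1284] -0.171
[ 0.4559  -0.12975] -0.086
turn 17 x [-0.0298 -0.0011 -0.111 ]  shift 11 x [ 0.0042  0.47   -0.0068]
turn 0 x [0. 0. 0.]  shift 3 x [ 0.1917 -0.      0.332 ]
turn 0 x [0. 0. 0.]  shift 2 x [ 0.225  -0.      0.3897]
angle 2.137753502418123
[-0.34  0.44  1.42 -0.13  1.79  1.32] 0.0
[-0.29  0.31  1.53  0.03  1.65  1.1 ] 0.0
[-0.26  0.21  1.63  0.22  1.53  0.85] 0.0
[-0.22  0.15  1.72  0.42  1.43  0.57] 0.0
[-0.19  0.13  1.78  0.65  1.37  0.25] 0.0
[-0.14  0.16  1.82  0.87  1.35 -0.09] 0.0
[-0.07  0.24  1.8   1.08  1.38 -0.44] 0.0
```

```bash
python3 -m creep '[[-0.03,-0.001,-0.111,0,0,0,1],[-0.03,-0.001,-0.111,0,0,0,1],[-0.03,-0.001,-0.111,0,0,0,1],[-0.03,-0.001,-0.111,0,0,0,1],[-0.03,-0.001,-0.111,0,0,0,1],[-0.03,-0.001,-0.111,0,0,0,1],[-0.03,-0.001,-0.111,0,0,0,1],[-0.03,-0.001,-0.111,0,0,0,1],[-0.03,-0.001,-0.111,0,0,0,1],[-0.03,-0.001,-0.111,0,0,0,1],[-0.03,-0.001,-0.111,0,0,0,1],[-0.03,-0.001,-0.111,0,0,0,1]]' && python3 -m creep '[[-0.03,-0.001,-0.111,0,0,0,1],[-0.03,-0.001,-0.111,0,0,0,1],[-0.03,-0.001,-0.111,0,0,0,1],[-0.03,-0.001,-0.111,0,0,0,1],[-0.03,-0.001,-0.111,0,0,0,1],[0,0,0,0,0,0,1]]'
python3 -m creep '[[0,0,0,0.004,0.47,-0.007,1],[0,0,0,0.004,0.47,-0.007,1],[0,0,0,0.004,0.47,-0.007,1],[0,0,0,0.004,0.47,-0.007,1],[0,0,0,0.004,0.47,-0.007,1],[0,0,0,0.004,0.47,-0.007,1],[0,0,0,0.004,0.47,-0.007,1],[0,0,0,0.004,0.47,-0.007,1],[0,0,0,0.004,0.47,-0.007,1],[0,0,0,0.004,0.47,-0.007,1],[0,0,0,0.004,0.47,-0.007,1],[0,0,0,0,0,0,1]]'
python3 - <<'E'
from pk import *
o=bot.get_obs();print(o['q'].round(3))
q,M=pick([.4559,-.1298],-.08); hov=q+[0,0,.09]
plan((hov,M),(q,M),step=.4)
E
```

```text
time: 9.93
tcp_pos: [0.5114, 0.489, 0.2505]
tool_rot: [2.438, -1.716, -0.596]
wrist_force: [0.4, 0.2, 1.0]
gripper_width: 1.002
grasp_force: 0.0
time: 10.68
tcp_pos: [0.4613, 0.6594, 0.3534]
tool_rot: [2.597, -0.932, -0.904]
wrist_force: [-0.4, 0.4, 0.2]
gripper_width: 0.997
grasp_force: 0.0
time: 12.18
tcp_pos: [0.222, 0.3463, 0.6607]
tool_rot: [2.502, -1.015, -0.921]
wrist_force: [0.5, 0.1, 0.1]
gripper_width: 0.999
grasp_force: 0.0
[ 0.533  0.234  0.901  0.616  2.571 -2.979]
turn 5 x [ 0.018   0.0195 -0.0904]  shift 20 x [0.274  0.228  0.1684]
turn 0 x [0. 0. 0.]  shift 3 x [ 0.15   -0.      0.2598]
```

The wrist turned the wrong way round and hit its range, but nothing was touched. I'll go back through waypoints whose joint angles I check first.

```bash
cat >> pk.py <<'E'
G=fk.fit(fk.D,.25).x
def sim(*T,q0=None):
    o=bot.get_obs(); x=np.array(o['q']) if q0 is None else q0; p0,M0=fk.fk(x,G); p0=np.array(o['tcp_pos'])
    for q,N in T:
        N=M0 if N is None else N; rv=R.from_matrix(M0.T@N).as_rotvec(); bad=0;xs=[]
        for k in range(1,25):
            f=min(k/12,1);e=max(0,k/12-1); Nk=M0@R.from_rotvec(rv*f).as_matrix(); p=p0+e*(np.array(q)-p0)
            F=lambda y:np.r_[(fk.fk(y,G)[0]-p)*5,(fk.fk(y,G)[1]-Nk).ravel()]
            r=fk.least_squares(F,np.clip(x,fk.LO+.001,fk.HI-.001),bounds=(fk.LO,fk.HI),max_nfev=40);x=r.x;xs.append(x);bad=max(bad,r.cost)
        xs=np.array(xs);print('sim',x.round(2),'bad %.1e margin %.2f'%(bad,np.minimum(xs-fk.LO,fk.HI-xs).min())); p0,M0=np.array(q),N
def go(*T,step=.5): plan(*T,step=step); sim(*T)
E
python3 - <<'E'
from pk import *
o=bot.get_obs();print('fkcheck',fk.fk(o['q'],G)[0],np.abs(fk.fk(o['q'],G)[1]-R.from_rotvec(o['tool_rot']).as_matrix()).max())
q,M=pick([.4559,-.1298],-.08)
go(([.45,.2,.4],down(1.56)),([.45,-.1,.25],down(0)),(q+[0,0,.09],M),(q,M))
E
```

```text
fkcheck [0.25659148 0.32224312 0.61489635] 5.551115123125783e-16
turn 14 x [ 0.0376 -0.0172  0.1026]  shift 8 x [-0.2869 -0.1798  0.3258]
turn 9 x [0.     0.     0.1103]  shift 7 x [-0.4286  0.      0.2143]
turn 10 x [ 0.0274 -0.0253  0.1024]  shift 4 x [0.2874 0.0731 0.2815]
turn 0 x [0. 0. 0.]  shift 2 x [ 0.225  -0.      0.3897]
sim [ 0.28  0.03  1.5  -0.    1.61 -1.28] bad 7.4e-17 margin 0.14
sim [-0.37 -0.    1.88 -0.    1.26 -0.37] bad 6.5e-19 margin 0.50
sim [-0.34  0.62  1.57 -0.13  1.47  1.36] bad 9.2e-18 margin 0.51
sim [-0.34  0.76  1.59 -0.13  1.31  1.38] bad 2.1e-23 margin 0.79
```

```bash
python3 -m creep '[[0.038,-0.017,0.103,0,0,0,1],[0.038,-0.017,0.103,0,0,0,1],[0.038,-0.017,0.103,0,0,0,1],[0.038,-0.017,0.103,0,0,0,1],[0.038,-0.017,0.103,0,0,0,1],[0.038,-0.017,0.103,0,0,0,1],[0.038,-0.017,0.103,0,0,0,1]]' && python3 -m creep '[[0.038,-0.017,0.103,0,0,0,1],[0.038,-0.017,0.103,0,0,0,1],[0.038,-0.017,0.103,0,0,0,1],[0.038,-0.017,0.103,0,0,0,1],[0.038,-0.017,0.103,0,0,0,1],[0.038,-0.017,0.103,0,0,0,1],[0.038,-0.017,0.103,0,0,0,1],[0,0,0,0,0,0,1]]'
python3 - <<'E'
from pk import *
o=bot.get_obs();print(o['q'].round(3))
q,M=pick([.4559,-.1298],-.08)
go(([.45,0,.3],down(0)),(q+[0,0,.09],M),(q,M))
E
```

```text
time: 13.05
tcp_pos: [0.2246, 0.3484, 0.6571]
tool_rot: [1.549, -2.459, -0.571]
wrist_force: [1.4, 0.2, 0.4]
gripper_width: 1.001
grasp_force: 0.0
time: 14.05
tcp_pos: [0.2237, 0.3494, 0.6571]
tool_rot: [-0.022, -3.139, 0.019]
wrist_force: [-0.1, 0.8, 0.6]
gripper_width: 1.002
grasp_force: 0.0
[ 0.84  -0.013  0.983 -0.008  2.182 -0.721]
turn 9 x [-0.0008  0.0005  0.1101]  shift 11 x [-0.3176  0.2057  0.3246]
turn 10 x [ 0.0274 -0.0253  0.1024]  shift 5 x [0.2938 0.2578 0.3038]
turn 0 x [0. 0. 0.]  shift 2 x [ 0.225  -0.      0.3897]
sim [-0.15 -0.06  1.82 -0.    1.38 -0.15] bad 1.2e-17 margin 0.43
sim [-0.34  0.62  1.57 -0.13  1.47  1.36] bad 1.0e-17 margin 0.58
sim [-0.34  0.76  1.59 -0.13  1.31  1.38] bad 3.1e-21 margin 0.79
```

```bash
python3 -m creep '[[-0.001,0,0.11,0,0,0,1],[-0.001,0,0.11,0,0,0,1],[-0.001,0,0.11,0,0,0,1],[-0.001,0,0.11,0,0,0,1],[-0.001,0,0.11,0,0,0,1],[-0.001,0,0.11,0,0,0,1],[-0.001,0,0.11,0,0,0,1],[-0.001,0,0.11,0,0,0,1],[-0.001,0,0.11,0,0,0,1],[0,0,0,0,0,0,1]]'
python3 -m creep '[[0,0,0,-0.318,0.206,0.325,1],[0,0,0,-0.318,0.206,0.325,1],[0,0,0,-0.318,0.206,0.325,1],[0,0,0,-0.318,0.206,0.325,1],[0,0,0,-0.318,0.206,0.325,1],[0,0,0,-0.318,0.206,0.325,1],[0,0,0,-0.318,0.206,0.325,1],[0,0,0,-0.318,0.206,0.325,1],[0,0,0,-0.318,0.206,0.325,1],[0,0,0,-0.318,0.206,0.325,1],[0,0,0,-0.318,0.206,0.325,1],[0,0,0,0,0,0,1]]'
python3 -m creep '[[0.027,-0.025,0.1024,0,0,0,1],[0.027,-0.025,0.1024,0,0,0,1],[0.027,-0.025,0.1024,0,0,0,1],[0.027,-0.025,0.1024,0,0,0,1],[0.027,-0.025,0.1024,0,0,0,1],[0.027,-0.025,0.1024,0,0,0,1],[0.027,-0.025,0.1024,0,0,0,1],[0.027,-0.025,0.1024,0,0,0,1],[0.027,-0.025,0.1024,0,0,0,1],[0.027,-0.025,0.1024,0,0,0,1],[0,0,0,0,0,0,1]]'
python3 - <<'E'
from pk import *
o=bot.get_obs();print(o['q'].round(3))
q,M=pick([.4559,-.1298],-.08)
go((q+[0,0,.09],M),(q,M),step=.4)
E
```

```text
time: 15.3
tcp_pos: [0.2238, 0.3482, 0.6578]
tool_rot: [2.215, 2.22, 0.005]
wrist_force: [-0.0, 0.5, -0.2]
gripper_width: 0.999
grasp_force: 0.0
time: 16.8
tcp_pos: [0.4513, -0.0044, 0.3003]
tool_rot: [2.219, 2.22, 0.001]
wrist_force: [0.1, 0.3, 0.1]
gripper_width: 0.998
grasp_force: 0.0
time: 18.18
tcp_pos: [0.4523, -0.0025, 0.303]
tool_rot: [-3.02, 0.114, 0.785]
wrist_force: [0.7, -0.2, -0.9]
gripper_width: 1.001
grasp_force: 0.0
[-0.135  0.387  1.403 -0.029  1.859  1.51 ]
turn 1 x [ 0.001  -0.0096  0.0025]  shift 7 x [0.2089 0.1808 0.2225]
turn 0 x [0. 0. 0.]  shift 3 x [ 0.15   -0.      0.2598]
sim [-0.34  0.62  1.57 -0.13  1.47  1.36] bad 3.5e-21 margin 0.79
sim [-0.34  0.76  1.59 -0.13  1.31  1.38] bad 3.5e-21 margin 0.79
```

```bash
python3 -m creep '[[0.001,-0.0096,0.0025,0,0,0,1],[0,0,0,0.209,0.181,0.2225,1],[0,0,0,0.209,0.181,0.2225,1],[0,0,0,0.209,0.181,0.2225,1],[0,0,0,0.209,0.181,0.2225,1],[0,0,0,0.209,0.181,0.2225,1],[0,0,0,0.209,0.181,0.2225,1],[0,0,0,0.209,0.181,0.2225,1],[0,0,0,0,0,0,1],[0,0,0,0,0,0,1]]'
python3 - <<'E'
from pk import *
q,M=pick([.4559,-.1298],-.08)
go((q,M),step=.25)
s=vision.snapshot('scene');c0=proj('scene',q)[0].astype(int);print(c0)
cv2.imwrite('pics/p1.png',cv2.resize(s[c0[1]-75:c0[1]+75,c0[0]-100:c0[0]+100,::-1],(800,600),interpolation=cv2.INTER_CUBIC))
E
```

```text
time: 19.42
tcp_pos: [0.4899, -0.1325, 0.0963]
tool_rot: [-3.013, 0.124, 0.808]
wrist_force: [0.1, -0.1, 0.7]
gripper_width: 0.998
grasp_force: 0.0
turn 1 x [ 0.0003  0.0001 -0.0015]  shift 4 x [ 0.116  -0.      0.1965]
sim [-0.34  0.76  1.59 -0.13  1.31  1.38] bad 3.3e-27 margin 0.79
[252 243]
```

View pics/p1.png

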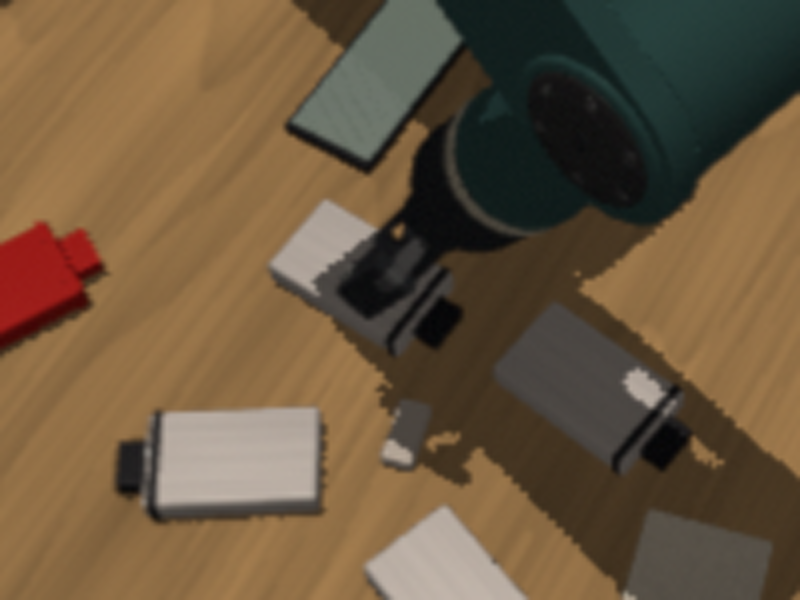

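The gripper is centred over the near drive at (370,290), next to its tab at (438,322). The eraser at (405,435) is clear.

```bash
python3 -m creep '[[0,0,0,0.116,0,0.1965,1],[0,0,0,0.116,0,0.1965,1],[0,0,0,0.116,0,0.1965,1],[0,0,0,0.116,0,0.1965,1],[0,0,0,0,0,0,1],[0,0,0,0,0,0,0.5],[0,0,0,0,0,0,0.4],[0,0,0,0,0,0,0.4],[0,0,0,0,0,0,0.4],[0,0,0,0,0,0,0.4]]' 90
python3 - <<'E'
from pk import *
o=bot.get_obs();M=R.from_rotvec(o['tool_rot']).as_matrix();print(o['tcp_pos'],o['ft_torque'],'toolz',M[:,2].round(3),'tilt y',M[2,1])
E
```

```text
time: 20.72
tcp_pos: [0.4919, -0.1339, 0.0051]
tool_rot: [-3.015, 0.127, 0.804]
wrist_force: [2.8, 0.1, 5.6]
gripper_width: 0.697
grasp_force: 97.5
[ 0.49192973 -0.13387919  0.00510318] [ 0.14683341 -0.05696432 -0.07357357] toolz [-0.497  0.039 -0.867] tilt y 0.0028022712431770604
```

```bash
cat >> pk.py <<'E'
def grab(P,sg=-1):
    """call when gripped on the desk: stores TCP pose in the drive frame"""
    o=bot.get_obs();M=R.from_rotvec(o['tool_rot']).as_matrix(); yd=sg*M[:,1].copy(); yd[2]=0; yd/=np.linalg.norm(yd)
    Dr=np.c_[np.cross(yd,up),yd,up]; t=Dr.T@(o['tcp_pos']-np.r_[P,.01]); t[1]=0
    np.savez('rel.npz',t=t,M=Dr.T@M); print('rel',t.round(4))
def placed(x,dz=0):
    r=np.load('rel.npz'); Dp=np.c_[up,uy,-ux]
    return C+x*ux+(.078+dz)*up+Dp@r['t'],Dp@r['M']
E
python3 - <<'E'
from pk import *
grab([.4575,-.1298]); o=bot.get_obs()
q,M=placed(.057,.09); L=o['tcp_pos']+[0,0,.22]
go((L,None),(L,M),([.53,.3,.30],M),(q,M),placed(.057))
E
```

```text
rel [ 0.0346  0.     -0.0049]
turn 0 x [0. 0. 0.]  shift 5 x [-0.2192  0.0012 -0.3815]
turn 12 x [ 0.0248  0.0625 -0.0912]  shift 0 x [0. 0. 0.]
turn 0 x [0. 0. 0.]  shift 9 x [0.3126 0.0353 0.3771]
turn 0 x [0. 0. 0.]  shift 4 x [-0.0309 -0.0092  0.4348]
turn 0 x [0. 0. 0.]  shift 2 x [-0.3902  0.      0.2241]
sim [-0.34  0.47  1.46 -0.13  1.72  1.33] bad 3.1e-21 margin 0.80
sim [-0.74  0.5   1.65  0.73  1.78 -0.87] bad 4.2e-29 margin 0.66
sim [ 0.03  0.25  1.79  1.11  1.31 -0.4 ] bad 2.6e-19 margin 0.52
sim [ 0.29  0.47  1.75  1.29  1.04 -0.5 ] bad 9.3e-20 margin 0.58
sim [ 0.29  0.63  1.78  1.4   1.   -0.71] bad 3.6e-22 margin 0.60
```

```bash
python3 -m creep '[[0,0,0,-0.11,0,-0.19,0.4],[0,0,0,-0.11,0,-0.19,0.4],[0,0,0,-0.219,0,-0.381,0.4],[0,0,0,-0.219,0,-0.381,0.4],[0,0,0,-0.219,0,-0.381,0.4],[0,0,0,-0.219,0,-0.381,0.4]]'
python3 -m creep '[[0.0248,0.0625,-0.0912,0,0,0,0.4],[0.0248,0.0625,-0.0912,0,0,0,0.4],[0.0248,0.0625,-0.0912,0,0,0,0.4],[0.0248,0.0625,-0.0912,0,0,0,0.4],[0.0248,0.0625,-0.0912,0,0,0,0.4],[0.0248,0.0625,-0.0912,0,0,0,0.4],[0.0248,0.0625,-0.0912,0,0,0,0.4],[0.0248,0.0625,-0.0912,0,0,0,0.4],[0.0248,0.0625,-0.0912,0,0,0,0.4],[0.0248,0.0625,-0.0912,0,0,0,0.4],[0.0248,0.0625,-0.0912,0,0,0,0.4],[0.0248,0.0625,-0.0912,0,0,0,0.4]]'
python3 -m creep '[[0,0,0,0.3126,0.0353,0.377,0.4],[0,0,0,0.3126,0.0353,0.377,0.4],[0,0,0,0.3126,0.0353,0.377,0.4],[0,0,0,0.3126,0.0353,0.377,0.4],[0,0,0,0.3126,0.0353,0.377,0.4],[0,0,0,0.3126,0.0353,0.377,0.4],[0,0,0,0.3126,0.0353,0.377,0.4],[0,0,0,0.3126,0.0353,0.377,0.4],[0,0,0,0.3126,0.0353,0.377,0.4],[0,0,0,0,0,0,0.4]]'
python3 - <<'E'
from pk import *
o=bot.get_obs();print(o['q'].round(3))
q,M=placed(.057,.09)
go((q,M),placed(.057,.05))
E
```

```text
time: 21.48
tcp_pos: [0.4907, -0.133, 0.2266]
tool_rot: [-3.014, 0.127, 0.806]
wrist_force: [0.0, 0.3, -2.7]
gripper_width: 0.695
grasp_force: 97.4
time: 22.98
tcp_pos: [0.4906, -0.1338, 0.2249]
tool_rot: [-1.591, -1.575, -0.925]
wrist_force: [0.1, -0.6, -2.3]
gripper_width: 0.696
grasp_force: 97.6
time: 24.22
tcp_pos: [0.5275, 0.3036, 0.3008]
tool_rot: [-1.59, -1.576, -0.921]
wrist_force: [-0.1, -0.6, -2.7]
gripper_width: 0.694
grasp_force: 98.5
[-0.169  0.394  1.802  1.056  1.391 -0.62 ]
turn 1 x [-0.0032 -0.0004  0.0019]  shift 4 x [-0.037  -0.0027  0.4281]
turn 0 x [0. 0. 0.]  shift 1 x [-0.3469  0.      0.1992]
sim [ 0.29  0.47  1.75  1.29  1.04 -0.5 ] bad 3.1e-20 margin 0.58
sim [ 0.29  0.54  1.77  1.34  1.02 -0.59] bad 3.4e-22 margin 0.61
```

```bash
python3 -m creep '[[-0.0032,-0.0004,0.0019,0,0,0,0.4],[0,0,0,-0.037,-0.0027,0.428,0.4],[0,0,0,-0.037,-0.0027,0.428,0.4],[0,0,0,-0.037,-0.0027,0.428,0.4],[0,0,0,-0.037,-0.0027,0.428,0.4],[0,0,0,0,0,0,0.4],[0,0,0,0,0,0,0.4]]'
python3 - <<'E'
from pk import *
o=bot.get_obs();q,M=placed(.057,.09);print(o['q'].round(3),(o['tcp_pos']-q)*1000)
go(placed(.057,.045))
s=vision.snapshot('scene');c0=proj('scene',[.527,.4,.1])[0].astype(int);t=vision.snapshot('top');c1=proj('top',[.527,.39,.1])[0].astype(int);print(c0,c1)
cv2.imwrite('pics/p2.png',np.hstack([cv2.resize(i[c[1]-k*4//3:c[1]+k*4//3,c[0]-k:c[0]+k,::-1],(400,533),interpolation=cv2.INTER_CUBIC) for i,c,k in((s,c0,45),(t,c1,40))]))
E
```

```text
time: 25.1
tcp_pos: [0.5316, 0.4408, 0.2009]
tool_rot: [-1.603, -1.566, -0.925]
wrist_force: [0.2, -0.7, -2.7]
gripper_width: 0.697
grasp_force: 98.9
[ 0.092  0.563  1.843  1.275  1.122 -0.734] [ 3.19914294 -3.94172238 -1.77700476]
turn 1 x [ 0.003  -0.     -0.0038]  shift 1 x [-0.3554 -0.0326  0.2491]
sim [ 0.29  0.55  1.77  1.35  1.01 -0.6 ] bad 1.7e-19 margin 0.61
[357  90] [150 204]
```

View pics/p2.png

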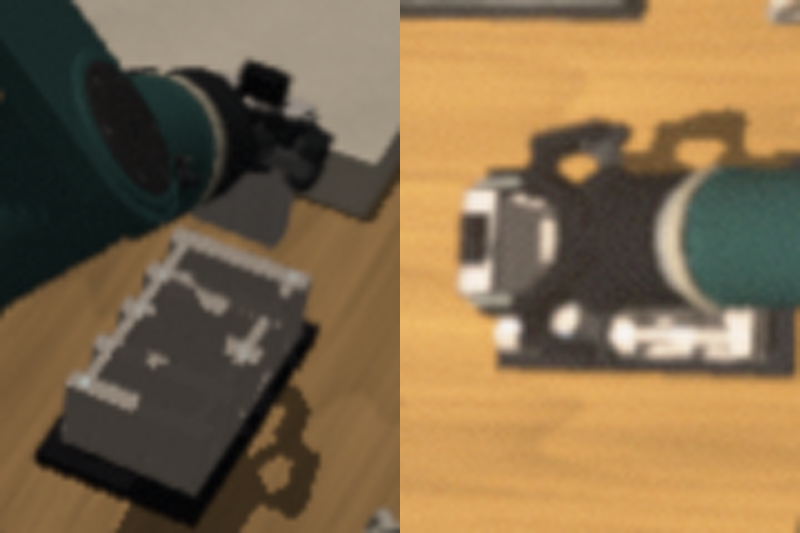

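The scene crop shows the cradle seated flat on the dock, with the drive upright above the left slot at (245,205), tab up.

```bash
python3 -m creep '[[0.003,0,-0.0038,-0.178,-0.016,0.125,0.4],[0,0,0,-0.178,-0.016,0.124,0.4],[0,0,0,0,0,0,0.4],[0,0,0,0,0,0,0.4]]'
python3 - <<'E'
from pk import *
o=bot.get_obs();q,M=placed(.057,.045);print((o['tcp_pos']-q)*1000,R.from_matrix(R.from_rotvec(o['tool_rot']).as_matrix().T@M).as_rotvec())
plan((q,M),placed(.057,.0),step=.1)
E
```

```text
time: 25.7
tcp_pos: [0.5287, 0.4452, 0.1586]
tool_rot: [-1.595, -1.572, -0.925]
wrist_force: [-0.3, 0.0, -1.6]
gripper_width: 0.7
grasp_force: 98.9
[0.2949134  0.49911689 0.91156689] [ 0.00055003 -0.00079771  0.00070149]
turn 1 x [ 0.0004 -0.0005  0.0004]  shift 1 x [-0.0104 -0.0029  0.0002]
turn 0 x [0. 0. 0.]  shift 5 x [-0.078   0.      0.0448]
```

```bash
python3 -m creep '[[0.0004,-0.0005,0.0004,-0.0104,-0.0029,0.0002,0.4],[0,0,0,-0.078,0,0.0448,0.4],[0,0,0,-0.078,0,0.0448,0.4],[0,0,0,0,0,0,0.4]]' && python3 -m creep '[[0,0,0,-0.078,0,0.0448,0.4],[0,0,0,-0.078,0,0.0448,0.4],[0,0,0,0,0,0,0.4]]'
python3 - <<'E'
from pk import *
o=bot.get_obs();q,M=placed(.057,.009);print((o['tcp_pos']-q)*1000)
E
```

```text
time: 26.2
tcp_pos: [0.527, 0.4451, 0.1374]
tool_rot: [-1.596, -1.572, -0.919]
wrist_force: [-0.3, 0.2, -2.3]
gripper_width: 0.697
grasp_force: 98.9
time: 26.58
tcp_pos: [0.5271, 0.4451, 0.1195]
tool_rot: [-1.596, -1.572, -0.92]
wrist_force: [0.3, 0.2, -2.4]
gripper_width: 0.695
grasp_force: 98.9
[-1.34038118  0.39288959 -2.16118041]
```

```bash
python3 -m creep '[[0,0,0,-0.026,0,0.015,0.4],[0,0,0,-0.026,0,0.015,0.4],[0,0,0,0,0,0,0.4]]' && python3 -m creep '[[0,0,0,-0.017,0,0.01,0.4],[0,0,0,0,0,0,0.4]]'
```

```text
time: 26.95
tcp_pos: [0.5275, 0.4452, 0.1144]
tool_rot: [-1.595, -1.573, -0.921]
wrist_force: [-0.3, 0.1, -1.9]
gripper_width: 0.699
grasp_force: 98.9
time: 27.2
tcp_pos: [0.5275, 0.4456, 0.1139]
tool_rot: [-1.593, -1.572, -0.923]
wrist_force: [-1.5, -1.1, 5.3]
gripper_width: 0.701
grasp_force: 99.6
```

```bash
python3 -m creep '[[0,0,0,0,0,0,0.8],[0,0,0,0,0,0,1],[0,0,0,0,0,0,1],[0,0,0,0,0,-0.15,1],[0,0,0,0,0,-0.3,1],[0,0,0,0,0,-0.4,1],[0,0,0,0,0,-0.4,1],[0,0,0,0.2,0,-0.4,1],[0,0,0,0.4,0,0,1],[0,0,0,0,0,0,1]]'
python3 - <<'E'
from pk import *
o=bot.get_obs();print(o['q'].round(3))
ds=look()
P=np.array([.4607,-.2745]); q,M=pick(P,-2.587)
go(([.45,-.1,.30],M),(q+[0,0,.09],M),(q,M))
s=vision.snapshot('scene');c0=proj('scene',[.527,.4,.1])[0].astype(int);t=vision.snapshot('top');c1=proj('top',[.527,.39,.1])[0].astype(int)
cv2.imwrite('pics/p3.png',np.hstack([cv2.resize(i[c[1]-k*4//3:c[1]+k*4//3,c[0]-k:c[0]+k,::-1],(400,533),interpolation=cv2.INTER_CUBIC) for i,c,k in((s,c0,45),(t,c1,40))]))
E
```

```text
time: 28.45
tcp_pos: [0.5269, 0.3317, 0.2497]
tool_rot: [-1.594, -1.576, -0.926]
wrist_force: [-1.1, -1.0, -0.2]
gripper_width: 1.0
grasp_force: 0.0
[-0.116  0.467  1.85   1.113  1.292 -0.712]
[ 0.458  -0.2738] 104.2 61.0 -2.586 [ 0.4635 -0.2752] -2.584
[ 0.6229 -0.2835] 102.5 61.5 -0.355 [ 0.6206 -0.2858] -0.364
[ 0.6211 -0.1255] 101.5 59.8 -0.181 [ 0.6189 -0.1284] -0.177
turn 14 x [ 0.0269 -0.0402 -0.1003]  shift 9 x [ 0.2513 -0.3632 -0.2131]
turn 0 x [0. 0. 0.]  shift 6 x [ 0.3409 -0.2566  0.1977]
turn 0 x [0. 0. 0.]  shift 2 x [0.225  0.     0.3897]
sim [-0.63 -0.22  2.04  0.53  1.16 -2.93] bad 3.4e-18 margin 0.05
sim [-0.8   0.28  1.96  0.36  0.85 -2.98] bad 1.0e-01 margin 0.00
sim [-0.77  0.46  1.97  0.33  0.66 -2.98] bad 1.4e-01 margin 0.00
```

View pics/p3.png

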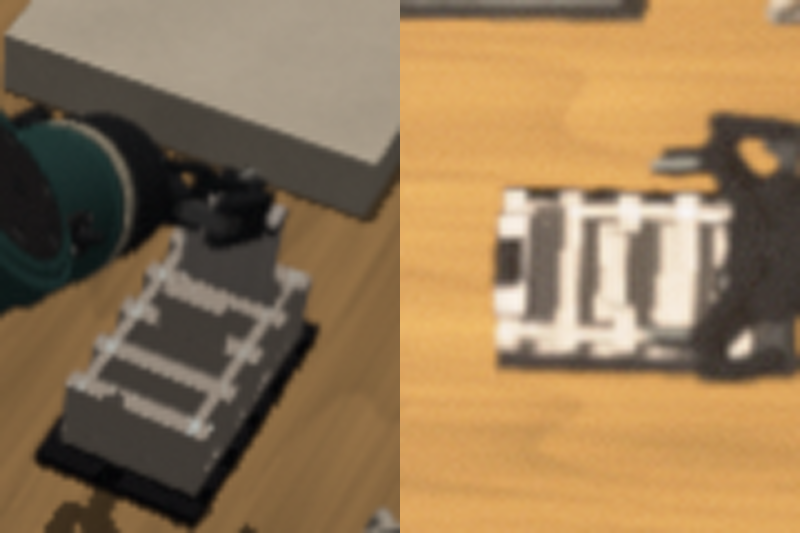

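Both views show the first drive standing in the end slot (tab at (508,258), top view). Next is the far right drive.

Run:
```python
from pk import *
P=np.array([.6225,-.2845]); q,M=pick(P,-.360); o=bot.get_obs()
go((o['tcp_pos'],M),(q+[0,0,.1],M),(q,M))
```

```text
turn 13 x [-0.0263 -0.0501  0.0976]  shift 0 x [0. 0. 0.]
turn 0 x [0. 0. 0.]  shift 14 x [ 0.2624  0.3875 -0.0352]
turn 0 x [0. 0. 0.]  shift 2 x [ 0.25  -0.     0.433]
sim [0.32 0.63 1.16 0.33 1.76 2.25] bad 3.6e-22 margin 0.54
sim [-0.5   1.19  0.53 -0.07  1.95  1.42] bad 2.4e-17 margin 0.32
sim [-0.5   1.29  0.57 -0.07  1.8   1.44] bad 1.0e-18 margin 0.32
```

```bash
python3 -m creep '[[-0.0263,-0.05,0.0976,0,0,0,1],[-0.0263,-0.05,0.0976,0,0,0,1],[-0.0263,-0.05,0.0976,0,0,0,1],[-0.0263,-0.05,0.0976,0,0,0,1],[-0.0263,-0.05,0.0976,0,0,0,1],[-0.0263,-0.05,0.0976,0,0,0,1],[-0.0263,-0.05,0.0976,0,0,0,1],[-0.0263,-0.05,0.0976,0,0,0,1],[-0.0263,-0.05,0.0976,0,0,0,1],[-0.0263,-0.05,0.0976,0,0,0,1],[-0.0263,-0.05,0.0976,0,0,0,1],[-0.0263,-0.05,0.0976,0,0,0,1]]' && python3 -m creep '[[-0.0263,-0.05,0.0976,0,0,0,1],[0,0,0,0.2624,0.3875,-0.035,1],[0,0,0,0.2624,0.3875,-0.035,1],[0,0,0,0.2624,0.3875,-0.035,1],[0,0,0,0.2624,0.3875,-0.035,1],[0,0,0,0.2624,0.3875,-0.035,1],[0,0,0,0.2624,0.3875,-0.035,1],[0,0,0,0.2624,0.3875,-0.035,1],[0,0,0,0.2624,0.3875,-0.035,1],[0,0,0,0.2624,0.3875,-0.035,1],[0,0,0,0.2624,0.3875,-0.035,1]]'
python3 - <<'E'
from pk import *
P=np.array([.6225,-.2845]); q,M=pick(P,-.360)
go((q+[0,0,.09],M),(q,M))
E
```

```text
time: 30.15
tcp_pos: [0.5256, 0.3319, 0.2456]
tool_rot: [-2.9, 0.321, 0.627]
wrist_force: [0.6, 0.1, 0.2]
gripper_width: 1.004
grasp_force: 0.0
time: 31.52
tcp_pos: [0.6194, -0.1177, 0.1429]
tool_rot: [-2.898, 0.522, 0.774]
wrist_force: [0.4, 0.8, -0.5]
gripper_width: 0.997
grasp_force: 0.0
turn 1 x [-0.0021 -0.0003  0.0027]  shift 4 x [ 0.2692  0.3876 -0.0171]
turn 0 x [0. 0. 0.]  shift 2 x [ 0.225  -0.      0.3897]
sim [-0.5   1.2   0.54 -0.07  1.93  1.43] bad 5.5e-17 margin 0.33
sim [-0.5   1.29  0.57 -0.07  1.8   1.44] bad 1.5e-17 margin 0.33
```

```bash
python3 -m creep '[[-0.0021,0,0.0027,0.269,0.3876,-0.017,1],[0,0,0,0.269,0.3876,-0.017,1],[0,0,0,0.269,0.3876,-0.017,1],[0,0,0,0.269,0.3876,-0.017,1],[0,0,0,0,0,0,1],[0,0,0,0,0,0,1]]'
python3 - <<'E'
from pk import *
A=drives(vision.snapshot('top'));B=drives(vision.snapshot('scene'),'scene')
print([(a[0],a[3]) for a in A],[(a[0],a[3]) for a in B])
P=np.array([.6225,-.2845]); q,M=pick(P,-.360)
go((q,M),step=.25)
E
```

```text
time: 32.28
tcp_pos: [0.6553, -0.2948, 0.0957]
tool_rot: [-2.9, 0.528, 0.776]
wrist_force: [-0.3, 0.4, 1.2]
gripper_width: 0.998
grasp_force: 0.0
[] [(array([ 0.4633, -0.2758]), -2.612)]
turn 1 x [-0.     -0.0016  0.0009]  shift 4 x [0.1157 0.0074 0.1987]
sim [-0.5   1.29  0.57 -0.07  1.8   1.44] bad 4.2e-19 margin 0.33
```

```bash
python3 -m creep '[[0,-0.0016,0.0009,0.1157,0.0074,0.1987,1],[0,0,0,0.1157,0.0074,0.1987,1],[0,0,0,0.1157,0.0074,0.1987,1],[0,0,0,0.058,0.0037,0.1,1],[0,0,0,0,0,0,1]]' && python3 -m creep '[[0,0,0,0.058,0.0037,0.1,1],[0,0,0,0,0,0,1],[0,0,0,0,0,0,0.5],[0,0,0,0,0,0,0.4],[0,0,0,0,0,0,0.4],[0,0,0,0,0,0,0.4],[0,0,0,0,0,0,0.4]]' 90
python3 - <<'E'
from pk import *
grab([.6225,-.2845]); o=bot.get_obs(); print(R.from_rotvec(o['tool_rot']).as_matrix()[2])
q,M=placed(.019,.11); L=o['tcp_pos']+[0,0,.22]
go((L,None),(L,M),([.53,.27,.30],M),(q,M),placed(.019))
E
```

```text
time: 33.0
tcp_pos: [0.6548, -0.2976, 0.0149]
tool_rot: [-2.899, 0.53, 0.779]
wrist_force: [0.3, -0.1, 0.3]
gripper_width: 0.999
grasp_force: 0.0
time: 33.88
tcp_pos: [0.6566, -0.2988, 0.0063]
tool_rot: [-2.903, 0.53, 0.772]
wrist_force: [2.8, -0.6, 7.0]
gripper_width: 0.695
grasp_force: 97.5
rel [ 0.037   0.     -0.0037]
[-0.49654034  0.00098765 -0.86801308]
turn 0 x [0. 0. 0.]  shift 5 x [-0.2185  0.0004 -0.3819]
turn 13 x [ 0.0266  0.0502 -0.0976]  shift 0 x [0. 0. 0.]
turn 0 x [0. 0. 0.]  shift 12 x [ 0.288  -0.1116  0.3798]
turn 0 x [0. 0. 0.]  shift 4 x [ 0.0054 -0.0094  0.387 ]
turn 0 x [0. 0. 0.]  shift 3 x [-0.3183 -0.      0.1821]
sim [-0.5   1.2   0.22 -0.09  2.23  1.4 ] bad 8.6e-17 margin 0.01
sim [-0.75  1.12  0.59  0.84  2.11 -0.55] bad 3.3e-17 margin 0.23
sim [-0.03  0.24  1.8   1.09  1.36 -0.43] bad 3.3e-17 margin 0.38
sim [ 0.22  0.41  1.79  1.24  1.1  -0.48] bad 1.3e-23 margin 0.57
sim [ 0.22  0.6   1.82  1.37  1.04 -0.73] bad 1.3e-23 margin 0.56
```

Run:
```python
from pk import *
o=bot.get_obs()
q,M=placed(.019,.11); L=o['tcp_pos']+[0,0,.08]; W=[.53,-.22,.25]
go((L,None),(W,None),(W,M),([.53,.27,.30],M))
```

```text
turn 0 x [0. 0. 0.]  shift 2 x [-0.1986  0.0004 -0.3472]
turn 0 x [0. 0. 0.]  shift 5 x [-0.4166 -0.0577 -0.1389]
turn 13 x [ 0.0266  0.0502 -0.0976]  shift 0 x [0. 0. 0.]
turn 0 x [0. 0. 0.]  shift 10 x [ 0.2867 -0.0063  0.4005]
sim [-0.5   1.21  0.53 -0.07  1.92  1.43] bad 1.7e-18 margin 0.32
sim [-0.49  0.61  1.18 -0.07  1.87  1.44] bad 1.7e-18 margin 0.32
sim [-0.79  0.66  1.34  0.72  1.93 -0.8 ] bad 1.4e-29 margin 0.78
sim [-0.03  0.24  1.8   1.09  1.36 -0.43] bad 2.6e-18 margin 0.56
```

```bash
python3 -m creep '[[0,0,0,-0.1,0,-0.174,0.4],[0,0,0,-0.1,0,-0.174,0.4],[0,0,0,-0.1986,0,-0.347,0.4],[0,0,0,-0.4166,-0.0577,-0.1389,0.4],[0,0,0,-0.4166,-0.0577,-0.1389,0.4],[0,0,0,-0.4166,-0.0577,-0.1389,0.4],[0,0,0,-0.4166,-0.0577,-0.1389,0.4],[0,0,0,-0.4166,-0.0577,-0.1389,0.4],[0,0,0,0,0,0,0.4]]'
python3 -m creep '[[0.0266,0.0502,-0.0976,0,0,0,0.4],[0.0266,0.0502,-0.0976,0,0,0,0.4],[0.0266,0.0502,-0.0976,0,0,0,0.4],[0.0266,0.0502,-0.0976,0,0,0,0.4],[0.0266,0.0502,-0.0976,0,0,0,0.4],[0.0266,0.0502,-0.0976,0,0,0,0.4],[0.0266,0.0502,-0.0976,0,0,0,0.4],[0.0266,0.0502,-0.0976,0,0,0,0.4],[0.0266,0.0502,-0.0976,0,0,0,0.4],[0.0266,0.0502,-0.0976,0,0,0,0.4],[0.0266,0.0502,-0.0976,0,0,0,0.4],[0.0266,0.0502,-0.0976,0,0,0,0.4]]'
python3 -m creep '[[0.0266,0.0502,-0.0976,0,0,0,0.4],[0,0,0,0.2867,-0.0063,0.4,0.4],[0,0,0,0.2867,-0.0063,0.4,0.4],[0,0,0,0.2867,-0.0063,0.4,0.4],[0,0,0,0.2867,-0.0063,0.4,0.4],[0,0,0,0.2867,-0.0063,0.4,0.4],[0,0,0,0.2867,-0.0063,0.4,0.4],[0,0,0,0.2867,-0.0063,0.4,0.4],[0,0,0,0.2867,-0.0063,0.4,0.4],[0,0,0,0.2867,-0.0063,0.4,0.4],[0,0,0,0.2867,-0.0063,0.4,0.4],[0,0,0,0,0,0,0.4]]'
python3 - <<'E'
from pk import *
look()
q,M=placed(.019,.11)
go((q,M),placed(.019,.045),step=.4)
E
```

```text
time: 35.0
tcp_pos: [0.5292, -0.2192, 0.2538]
tool_rot: [-2.905, 0.53, 0.768]
wrist_force: [0.6, -0.8, -2.5]
gripper_width: 0.695
grasp_force: 97.2
time: 36.5
tcp_pos: [0.5293, -0.2207, 0.2487]
tool_rot: [-1.767, -1.469, -0.826]
wrist_force: [0.2, -0.6, -2.4]
gripper_width: 0.698
grasp_force: 97.2
time: 38.0
tcp_pos: [0.5285, 0.2725, 0.3002]
tool_rot: [-1.589, -1.573, -0.92]
wrist_force: [-0.5, -0.8, -1.9]
gripper_width: 0.696
grasp_force: 98.3
[ 0.458  -0.2738] 104.2 61.0 -2.588 [ 0.4636 -0.2754] -2.584
[ 0.6243 -0.1272] 94.4 58.3 -0.153 None None
turn 1 x [-0.0012  0.0001 -0.0008]  shift 4 x [ 0.0061 -0.0088  0.3866]
turn 0 x [0. 0. 0.]  shift 2 x [-0.2821 -0.      0.1614]
sim [ 0.22  0.41  1.79  1.24  1.1  -0.48] bad 1.3e-20 margin 0.57
sim [ 0.22  0.51  1.82  1.31  1.06 -0.63] bad 1.4e-23 margin 0.56
```

```bash
python3 -m creep '[[-0.0012,0,-0.0008,0.006,-0.0088,0.3866,0.4],[0,0,0,0.006,-0.0088,0.3866,0.4],[0,0,0,0.006,-0.0088,0.3866,0.4],[0,0,0,0.006,-0.0088,0.3866,0.4],[0,0,0,0,0,0,0.4],[0,0,0,-0.141,0,0.08,0.4],[0,0,0,-0.141,0,0.08,0.4],[0,0,0,-0.141,0,0.08,0.4],[0,0,0,0,0,0,0.4],[0,0,0,0,0,0,0.4]]'
python3 - <<'E'
from pk import *
q,M=placed(.019,.045)
o=bot.get_obs();print((o['tcp_pos']-q)*1000,R.from_matrix(R.from_rotvec(o['tool_rot']).as_matrix().T@M).as_rotvec())
plan((q,M),placed(.019,.0),step=.1)
E
```

```text
time: 39.35
tcp_pos: [0.5284, 0.4052, 0.177]
tool_rot: [-1.594, -1.569, -0.925]
wrist_force: [-0.1, -0.9, -1.4]
gripper_width: 0.696
grasp_force: 98.4
[ 0.45388321 -0.30756881 16.97203617] [ 0.00147995 -0.00150494 -0.00161456]
turn 1 x [ 0.0009 -0.001  -0.001 ]  shift 2 x [-0.0729 -0.0023  0.0434]
turn 0 x [0. 0. 0.]  shift 5 x [-0.0781 -0.      0.0447]
```

```bash
python3 -m creep '[[0.0009,-0.001,-0.001,-0.073,-0.0023,0.0434,0.4],[0,0,0,-0.073,-0.0023,0.0434,0.4],[0,0,0,0,0,0,0.4],[0,0,0,-0.078,0,0.0447,0.4],[0,0,0,-0.078,0,0.0447,0.4],[0,0,0,0,0,0,0.4]]' && python3 -m creep '[[0,0,0,-0.078,0,0.0447,0.4],[0,0,0,-0.078,0,0.0447,0.4],[0,0,0,0,0,0,0.4]]'
python3 - <<'E'
from pk import *
q,M=placed(.019,0)
o=bot.get_obs();print((o['tcp_pos']-q)*1000)
E
```

```text
time: 40.1
tcp_pos: [0.5274, 0.4055, 0.141]
tool_rot: [-1.593, -1.572, -0.922]
wrist_force: [-0.4, 0.2, -1.9]
gripper_width: 0.696
grasp_force: 98.4
time: 40.48
tcp_pos: [0.5274, 0.4055, 0.1231]
tool_rot: [-1.593, -1.572, -0.922]
wrist_force: [0.3, -0.5, -1.4]
gripper_width: 0.695
grasp_force: 98.4
[-0.53489192  0.06524639  8.0603092 ]
```

```bash
python3 -m creep '[[0,0,0,-0.026,0,0.015,0.4],[0,0,0,-0.026,0,0.015,0.4],[0,0,0,0,0,0,0.4]]' && python3 -m creep '[[0,0,0,-0.0173,0,0.01,0.4],[0,0,0,0,0,0,0.4]]'
```

```text
time: 40.85
tcp_pos: [0.5277, 0.4056, 0.1178]
tool_rot: [-1.593, -1.573, -0.923]
wrist_force: [0.5, 0.4, -1.6]
gripper_width: 0.692
grasp_force: 98.4
time: 41.1
tcp_pos: [0.5278, 0.4057, 0.1159]
tool_rot: [-1.593, -1.573, -0.923]
wrist_force: [-0.5, 0.3, -1.7]
gripper_width: 0.696
grasp_force: 98.4
```

```bash
python3 -m creep '[[0,0,0,-0.0173,0,0.01,0.4],[0,0,0,0,0,0,0.4]]'
```

```text
time: 41.35
tcp_pos: [0.5279, 0.4057, 0.114]
tool_rot: [-1.593, -1.573, -0.924]
wrist_force: [0.1, -0.1, -1.2]
gripper_width: 0.698
grasp_force: 98.4
```

```bash
python3 -m creep '[[0,0,0,-0.0173,0,0.01,0.4],[0,0,0,0,0,0,0.4]]';python3 -m creep '[[0,0,0,-0.013,0,0.0075,0.4],[0,0,0,0,0,0,0.4]]'
```

```text
time: 41.6
tcp_pos: [0.5279, 0.4062, 0.1139]
tool_rot: [-1.589, -1.571, -0.926]
wrist_force: [-1.6, -2.5, 8.0]
gripper_width: 0.697
grasp_force: 99.3
time: 41.85
tcp_pos: [0.5279, 0.4067, 0.1139]
tool_rot: [-1.587, -1.57, -0.928]
wrist_force: [-2.7, -5.7, 15.1]
gripper_width: 0.691
grasp_force: 99.9
```

```bash
python3 -m creep '[[0,0,0,0.013,0,-0.0075,0.4],[0,0,0,0,0,0,0.8],[0,0,0,0,0,0,1],[0,0,0,0,0,0,1],[0,0,0,0,0,-0.15,1],[0,0,0,0,0,-0.3,1],[0,0,0,0,0,-0.4,1],[0,0,0,0,0,-0.4,1],[0,0,0,0.2,0,-0.4,1],[0,0,0,0.4,0,0,1],[0,0,0,0,0,0,1]]'
python3 - <<'E'
from pk import *
ds=look();o=bot.get_obs()
d=min(ds,key=lambda d:np.linalg.norm(d[0]-[.62,-.127]));print(d)
q,M=pick(*d); 
go((o['tcp_pos'],M),(q+[0,0,.09],M),(q,M))
E
```

```text
time: 43.22
tcp_pos: [0.5271, 0.2918, 0.2487]
tool_rot: [-1.592, -1.577, -0.928]
wrist_force: [0.4, -0.4, -0.5]
gripper_width: 1.001
grasp_force: 0.0
[ 0.458  -0.2738] 104.2 61.0 -2.588 [ 0.4636 -0.2754] -2.583
[ 0.6207 -0.1255] 101.9 59.9 -0.164 [ 0.6195 -0.1289] -0.177
(array([ 0.6201, -0.1272]), -0.164)
turn 13 x [-0.0237 -0.0556  0.0883]  shift 0 x [0. 0. 0.]
turn 0 x [0. 0. 0.]  shift 10 x [0.2455 0.398  0.0328]
turn 0 x [0. 0. 0.]  shift 2 x [ 0.225  -0.      0.3897]
sim [0.3  0.63 1.16 0.23 1.82 2.04] bad 1.5e-23 margin 0.52
sim [-0.28  1.    0.89 -0.06  1.77  1.46] bad 1.6e-17 margin 0.68
sim [-0.28  1.11  0.91 -0.06  1.64  1.47] bad 1.2e-21 margin 0.68
```

```bash
python3 -m creep '[[-0.0237,-0.0556,0.0883,0,0,0,1],[-0.0237,-0.0556,0.0883,0,0,0,1],[-0.0237,-0.0556,0.0883,0,0,0,1],[-0.0237,-0.0556,0.0883,0,0,0,1],[-0.0237,-0.0556,0.0883,0,0,0,1],[-0.0237,-0.0556,0.0883,0,0,0,1],[-0.0237,-0.0556,0.0883,0,0,0,1],[-0.0237,-0.0556,0.0883,0,0,0,1],[-0.0237,-0.0556,0.0883,0,0,0,1],[-0.0237,-0.0556,0.0883,0,0,0,1],[-0.0237,-0.0556,0.0883,0,0,0,1],[-0.0237,-0.0556,0.0883,0,0,0,1]]' && python3 -m creep '[[-0.0237,-0.0556,0.0883,0,0,0,1],[0,0,0,0.2455,0.398,0.033,1],[0,0,0,0.2455,0.398,0.033,1],[0,0,0,0.2455,0.398,0.033,1],[0,0,0,0.2455,0.398,0.033,1],[0,0,0,0.2455,0.398,0.033,1],[0,0,0,0.2455,0.398,0.033,1],[0,0,0,0.2455,0.398,0.033,1],[0,0,0,0.2455,0.398,0.033,1],[0,0,0,0.2455,0.398,0.033,1],[0,0,0,0.2455,0.398,0.033,1],[0,0,0,0,0,0,1]]'
python3 - <<'E'
from pk import *
q,M=pick([.6205,-.1272],-.172)
go((q,M),step=.25)
E
```

```text
time: 44.82
tcp_pos: [0.5258, 0.2918, 0.2448]
tool_rot: [-2.965, 0.06, 0.653]
wrist_force: [0.2, -0.7, 0.2]
gripper_width: 1.001
grasp_force: 0.0
time: 46.32
tcp_pos: [0.6533, -0.1358, 0.0901]
tool_rot: [-2.979, 0.25, 0.807]
wrist_force: [-0.3, 1.2, 0.1]
gripper_width: 0.996
grasp_force: 0.0
turn 1 x [0.0008 0.0035 0.0028]  shift 4 x [ 0.1089 -0.0071  0.1827]
sim [-0.28  1.12  0.91 -0.06  1.64  1.47] bad 2.1e-17 margin 0.68
```

```bash
python3 -m creep '[[0.0008,0.0035,0.0028,0.109,-0.007,0.1827,1],[0,0,0,0.109,-0.007,0.1827,1],[0,0,0,0.109,-0.007,0.1827,1],[0,0,0,0.058,-0.0037,0.1,1],[0,0,0,0,0,0,1]]' && python3 -m creep '[[0,0,0,0.051,-0.0037,0.083,1],[0,0,0,0,0,0,1],[0,0,0,0,0,0,0.5],[0,0,0,0,0,0,0.4],[0,0,0,0,0,0,0.4],[0,0,0,0,0,0,0.4],[0,0,0,0,0,0,0.4]]' 90
python3 - <<'E'
from pk import *
grab([.6205,-.1272]); o=bot.get_obs(); print(R.from_rotvec(o['tool_rot']).as_matrix()[2])
q,M=placed(-.019,.11); L=o['tcp_pos']+[0,0,.08]; W=[.55,-.12,.25]
go((L,None),(W,None),(W,M),([.53,.23,.30],M),(q,M),placed(-.019))
E
```

```text
time: 46.95
tcp_pos: [0.6556, -0.1292, 0.0172]
tool_rot: [-2.983, 0.25, 0.795]
wrist_force: [0.6, 0.2, -0.4]
gripper_width: 1.001
grasp_force: 0.0
time: 47.82
tcp_pos: [0.6581, -0.1299, 0.0101]
tool_rot: [-2.986, 0.252, 0.788]
wrist_force: [3.0, -0.5, 6.0]
gripper_width: 0.686
grasp_force: 96.9
rel [0.0375 0.     0.0001]
[-4.93308425e-01 -5.41316930e-04 -8.69854301e-01]
turn 0 x [0. 0. 0.]  shift 2 x [-1.973e-01 -2.000e-04 -3.479e-01]
turn 0 x [0. 0. 0.]  shift 4 x [-0.4324  0.0207 -0.2142]
turn 13 x [ 0.0244  0.0554 -0.0884]  shift 0 x [0. 0. 0.]
turn 0 x [0. 0. 0.]  shift 8 x [ 0.27   -0.0299  0.3495]
turn 0 x [0. 0. 0.]  shift 4 x [ 0.0028 -0.0101  0.3825]
turn 0 x [0. 0. 0.]  shift 3 x [-0.3189  0.      0.1809]
sim [-0.28  1.01  0.89 -0.05  1.76  1.47] bad 5.4e-25 margin 0.68
sim [-0.31  0.58  1.23 -0.07  1.85  1.43] bad 2.9e-20 margin 0.68
sim [-0.66  0.56  1.49  0.79  1.81 -0.76] bad 5.4e-29 margin 0.83
sim [-0.11  0.24  1.81  1.07  1.42 -0.46] bad 3.1e-20 margin 0.57
sim [ 0.14  0.38  1.83  1.22  1.16 -0.52] bad 4.8e-21 margin 0.55
sim [ 0.14  0.58  1.86  1.33  1.09 -0.77] bad 3.6e-24 margin 0.52
```

```bash
python3 -m creep '[[0,0,0,0,0,0,1],[0,0,0,0,0,0,1],[0,0,0,0.025,0,0.0433,1],[0,0,0,0,0,0,1],[0,0,0,0,0,0,0.4],[0,0,0,0,0,0,0.4],[0,0,0,0,0,0,0.4],[0,0,0,0,0,0,0.4]]' 90
python3 - <<'E'
from pk import *
grab([.6205,-.1272]); o=bot.get_obs(); print(R.from_rotvec(o['tool_rot']).as_matrix()[2])
q,M=placed(-.019,.11); L=o['tcp_pos']+[0,0,.08]; W=[.55,-.12,.25]
go((L,None),(W,None),(W,M),([.53,.23,.30],M),(q,M),placed(-.019))
E
```

```text
time: 48.82
tcp_pos: [0.6578, -0.1296, 0.0044]
tool_rot: [-2.985, 0.251, 0.789]
wrist_force: [3.2, -1.2, 5.5]
gripper_width: 0.694
grasp_force: 97.6
rel [ 0.0372  0.     -0.0056]
[-4.94011468e-01 -8.04630497e-04 -8.69455015e-01]
turn 0 x [0. 0. 0.]  shift 2 x [-1.976e-01 -3.000e-04 -3.478e-01]
turn 0 x [0. 0. 0.]  shift 4 x [-0.439   0.021  -0.2268]
turn 13 x [ 0.0243  0.0553 -0.0884]  shift 0 x [0. 0. 0.]
turn 0 x [0. 0. 0.]  shift 8 x [ 0.2703 -0.0298  0.3492]
turn 0 x [0. 0. 0.]  shift 4 x [ 0.0095 -0.01    0.3954]
turn 0 x [0. 0. 0.]  shift 3 x [-0.3188 -0.      0.1811]
sim [-0.28  1.02  0.89 -0.05  1.75  1.47] bad 2.9e-25 margin 0.68
sim [-0.31  0.58  1.23 -0.07  1.85  1.43] bad 3.9e-20 margin 0.68
sim [-0.66  0.56  1.49  0.79  1.81 -0.76] bad 2.2e-29 margin 0.83
sim [-0.11  0.24  1.81  1.07  1.42 -0.46] bad 3.0e-20 margin 0.57
sim [ 0.16  0.38  1.82  1.22  1.15 -0.51] bad 4.8e-21 margin 0.55
sim [ 0.16  0.58  1.86  1.33  1.08 -0.77] bad 7.1e-24 margin 0.52
```

```bash
python3 -m creep '[[0,0,0,-0.1,0,-0.174,0.4],[0,0,0,-0.1,0,-0.174,0.4],[0,0,0,-0.1976,0,-0.348,0.4],[0,0,0,-0.439,0.021,-0.227,0.4],[0,0,0,-0.439,0.021,-0.227,0.4],[0,0,0,-0.439,0.021,-0.227,0.4],[0,0,0,-0.439,0.021,-0.227,0.4],[0,0,0,0,0,0,0.4]]'
python3 -m creep '[[0.0243,0.0553,-0.0884,0,0,0,0.4],[0.0243,0.0553,-0.0884,0,0,0,0.4],[0.0243,0.0553,-0.0884,0,0,0,0.4],[0.0243,0.0553,-0.0884,0,0,0,0.4],[0.0243,0.0553,-0.0884,0,0,0,0.4],[0.0243,0.0553,-0.0884,0,0,0,0.4],[0.0243,0.0553,-0.0884,0,0,0,0.4],[0.0243,0.0553,-0.0884,0,0,0,0.4],[0.0243,0.0553,-0.0884,0,0,0,0.4],[0.0243,0.0553,-0.0884,0,0,0,0.4],[0.0243,0.0553,-0.0884,0,0,0,0.4],[0.0243,0.0553,-0.0884,0,0,0,0.4]]'
python3 -m creep '[[0.0243,0.0553,-0.0884,0,0,0,0.4],[0,0,0,0.27,-0.03,0.349,0.4],[0,0,0,0.27,-0.03,0.349,0.4],[0,0,0,0.27,-0.03,0.349,0.4],[0,0,0,0.27,-0.03,0.349,0.4],[0,0,0,0.27,-0.03,0.349,0.4],[0,0,0,0.27,-0.03,0.349,0.4],[0,0,0,0.27,-0.03,0.349,0.4],[0,0,0,0.27,-0.03,0.349,0.4],[0,0,0,0,0,0,0.4]]'
python3 - <<'E'
from pk import *
look()
q,M=placed(-.019,.11)
go((q,M),placed(-.019,.045),step=.4)
E
```

```text
time: 49.82
tcp_pos: [0.5493, -0.1201, 0.2547]
tool_rot: [-2.988, 0.253, 0.783]
wrist_force: [1.1, -0.9, -1.5]
gripper_width: 0.697
grasp_force: 97.2
time: 51.32
tcp_pos: [0.5493, -0.1204, 0.2491]
tool_rot: [-1.758, -1.489, -0.825]
wrist_force: [0.2, 0.4, -2.3]
gripper_width: 0.696
grasp_force: 97.3
time: 52.58
tcp_pos: [0.5277, 0.2323, 0.2995]
tool_rot: [-1.586, -1.572, -0.919]
wrist_force: [0.6, -0.2, -2.6]
gripper_width: 0.694
grasp_force: 98.2
[ 0.458  -0.2738] 104.2 61.0 -2.586 [ 0.4635 -0.2756] -2.583
turn 1 x [-0.0016  0.0008 -0.0012]  shift 4 x [ 0.0117 -0.0079  0.3943]
turn 0 x [0. 0. 0.]  shift 2 x [-0.2826 -0.      0.1606]
sim [ 0.16  0.38  1.82  1.22  1.15 -0.51] bad 6.7e-21 margin 0.55
sim [ 0.16  0.49  1.85  1.29  1.11 -0.66] bad 6.9e-24 margin 0.53
```

```bash
python3 -m creep '[[-0.0016,0.0008,-0.0012,0.0117,-0.0079,0.394,0.4],[0,0,0,0.0117,-0.0079,0.394,0.4],[0,0,0,0.0117,-0.0079,0.394,0.4],[0,0,0,0.0117,-0.0079,0.394,0.4],[0,0,0,0,0,0,0.4],[0,0,0,-0.17,0,0.0965,0.4],[0,0,0,0,0,0,0.4],[0,0,0,0,0,0,0.4]]'
python3 - <<'E'
from pk import *
q,M=placed(-.019,.08)
o=bot.get_obs();print((o['tcp_pos']-q)*1000)
plan((q,M),placed(-.019,.0),step=.1)
E
```

```text
time: 53.68
tcp_pos: [0.5289, 0.3683, 0.2069]
tool_rot: [-1.59, -1.569, -0.928]
wrist_force: [-0.4, -0.1, -2.2]
gripper_width: 0.696
grasp_force: 98.5
[ 1.33730045 -1.11405133 11.70779987]
turn 1 x [ 0.0017 -0.0009 -0.0005]  shift 2 x [-0.0482 -0.0067  0.0337]
turn 0 x [0. 0. 0.]  shift 8 x [-0.0869 -0.      0.0494]
```

```bash
python3 -m creep '[[0.0017,-0.0009,-0.0005,-0.048,-0.0067,0.0337,0.4],[0,0,0,-0.048,-0.0067,0.0337,0.4],[0,0,0,0,0,0,0.4],[0,0,0,0,0,0,0.4]]'
python3 - <<'E'
from pk import *
q,M=placed(-.019,.08)
o=bot.get_obs();print((o['tcp_pos']-q)*1000)
plan((q,M),placed(-.019,.0),step=.1)
E
```

```text
time: 54.18
tcp_pos: [0.5265, 0.3705, 0.1948]
tool_rot: [-1.588, -1.572, -0.923]
wrist_force: [-1.0, 0.2, -1.9]
gripper_width: 0.696
grasp_force: 98.5
[-1.02578716  1.04029125 -0.40724351]
turn 1 x [-0.001   0.0002  0.0002]  shift 1 x [-0.0015  0.0104 -0.011 ]
turn 0 x [0. 0. 0.]  shift 8 x [-0.0869 -0.      0.0494]
```

```bash
python3 -m creep '[[-0.0005,0,0,-0.001,0.006,-0.007,0.4],[0,0,0,-0.0869,0,0.0494,0.4],[0,0,0,-0.0869,0,0.0494,0.4],[0,0,0,0,0,0,0.4],[0,0,0,0,0,0,0.4]]'
python3 - <<'E'
from pk import *
q,M=placed(-.019,.06)
o=bot.get_obs();print((o['tcp_pos']-q)*1000)
plan((q,M),placed(-.019,.0),step=.1)
E
```

```text
time: 54.8
tcp_pos: [0.5271, 0.3698, 0.1748]
tool_rot: [-1.588, -1.572, -0.924]
wrist_force: [0.1, -0.6, -2.5]
gripper_width: 0.702
grasp_force: 98.5
[-0.44624783  0.32998514 -0.37508498]
turn 1 x [-0.0006  0.0001 -0.0001]  shift 1 x [ 0.0017  0.0045 -0.0047]
turn 0 x [0. 0. 0.]  shift 7 x [-0.0745 -0.      0.0423]
```

Well aligned; descending.

```bash
python3 -m creep '[[0,0,0,0,0.002,-0.003,0.4],[0,0,0,-0.0869,0,0.0494,0.4],[0,0,0,-0.0869,0,0.0494,0.4],[0,0,0,0,0,0,0.4]]' && python3 -m creep '[[0,0,0,-0.0869,0,0.0494,0.4],[0,0,0,-0.0869,0,0.0494,0.4],[0,0,0,-0.06,0,0.034,0.4],[0,0,0,0,0,0,0.4]]' && python3 -m creep '[[0,0,0,-0.0434,0,0.0247,0.4],[0,0,0,0,0,0,0.4]]' && python3 -m creep '[[0,0,0,-0.0217,0,0.0124,0.4],[0,0,0,0,0,0,0.4]]'
```

```text
time: 55.3
tcp_pos: [0.5269, 0.3694, 0.154]
tool_rot: [-1.589, -1.571, -0.922]
wrist_force: [-0.2, 0.5, -1.9]
gripper_width: 0.696
grasp_force: 98.5
time: 55.8
tcp_pos: [0.5271, 0.3694, 0.1275]
tool_rot: [-1.589, -1.571, -0.923]
wrist_force: [-0.6, 0.2, -2.1]
gripper_width: 0.701
grasp_force: 98.5
time: 56.05
tcp_pos: [0.5273, 0.3694, 0.1231]
tool_rot: [-1.589, -1.572, -0.924]
wrist_force: [0.1, 0.1, -2.0]
gripper_width: 0.696
grasp_force: 98.5
time: 56.3
tcp_pos: [0.5274, 0.3695, 0.1207]
tool_rot: [-1.588, -1.572, -0.924]
wrist_force: [1.0, -0.4, -2.1]
gripper_width: 0.697
grasp_force: 98.5
```

Floor expected near TCP z ≈ 0.114.

```bash
python3 -m creep '[[0,0,0,-0.026,0,0.0148,0.4],[0,0,0,0,0,0,0.4]]' && python3 -m creep '[[0,0,0,-0.0173,0,0.01,0.4],[0,0,0,0,0,0,0.4]]' && python3 -m creep '[[0,0,0,-0.0147,0,0.0084,0.4],[0,0,0,0,0,0,0.4]]'
```

```text
time: 56.55
tcp_pos: [0.5273, 0.3694, 0.1176]
tool_rot: [-1.589, -1.572, -0.924]
wrist_force: [0.9, -0.3, -1.9]
gripper_width: 0.699
grasp_force: 98.5
time: 56.8
tcp_pos: [0.5273, 0.3695, 0.1156]
tool_rot: [-1.589, -1.572, -0.924]
wrist_force: [-0.5, 0.3, -2.1]
gripper_width: 0.699
grasp_force: 98.5
time: 57.05
tcp_pos: [0.5275, 0.3697, 0.1149]
tool_rot: [-1.587, -1.571, -0.925]
wrist_force: [-0.1, -0.6, 3.7]
gripper_width: 0.698
grasp_force: 98.9
```

```bash
python3 -m creep '[[0,0,0,0,0,0,0.8],[0,0,0,0,0,0,1],[0,0,0,0,0,0,1],[0,0,0,0,0,-0.15,1],[0,0,0,0,0,-0.3,1],[0,0,0,0,0,-0.4,1],[0,0,0,0,0,-0.4,1],[0,0,0,0.2,0,-0.4,1],[0,0,0,0.4,0,0,1],[0,0,0,0,0,0,1]]'
python3 - <<'E'
from pk import *
look();o=bot.get_obs();print(o['q'].round(2))
q,M=pick([.461,-.2747],-2.585); W=[.45,-.1,.28]
go((o['tcp_pos'],down(0)),(W,down(-1.5)),(W,down(-3)),(q+[0,0,.09],M),(q,M))
s=vision.snapshot('scene');c0=proj('scene',[.527,.4,.1])[0].astype(int);t=vision.snapshot('top');c1=proj('top',[.527,.39,.1])[0].astype(int)
cv2.imwrite('pics/p4.png',np.hstack([cv2.resize(i[c[1]-k*4//3:c[1]+k*4//3,c[0]-k:c[0]+k,::-1],(400,533),interpolation=cv2.INTER_CUBIC) for i,c,k in((s,c0,45),(t,c1,40))]))
E
```

```text
time: 58.3
tcp_pos: [0.5268, 0.2552, 0.2504]
tool_rot: [-1.588, -1.576, -0.928]
wrist_force: [-0.1, -0.4, -0.2]
gripper_width: 1.001
grasp_force: 0.0
[ 0.458  -0.2738] 104.2 61.0 -2.586 [ 0.4636 -0.2756] -2.585
[-0.26  0.48  1.84  1.03  1.39 -0.76]
turn 6 x [ 0.0007 -0.1117 -0.0009]  shift 0 x [0. 0. 0.]
turn 9 x [0.     0.     0.1061]  shift 8 x [-0.1261  0.4361 -0.0401]
turn 9 x [0.     0.     0.1061]  shift 0 x [0. 0. 0.]
turn 7 x [ 0.0275 -0.0422  0.1026]  shift 6 x [ 0.3244 -0.2569  0.1687]
turn 0 x [0. 0. 0.]  shift 2 x [0.225  0.     0.3897]
sim [0.33 0.31 1.54 0.   1.3  0.33] bad 8.4e-19 margin 0.53
sim [-0.37 -0.02  1.83 -0.    1.33  1.13] bad 8.6e-18 margin 0.54
sim [-0.37 -0.02  1.83  0.    1.33  2.63] bad 3.0e-17 margin 0.35
sim [-0.98  0.32  2.02  0.69  0.9   2.71] bad 3.9e-02 margin 0.00
sim [-0.98  0.52  2.04  0.82  0.75  2.51] bad 1.3e-21 margin 0.27
```

View pics/p4.png

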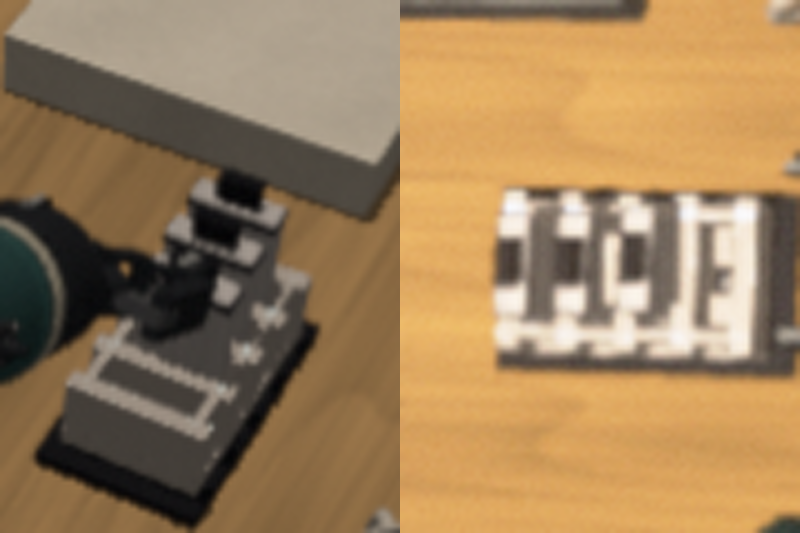

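The top view shows three drives standing in slots, tabs at (508,258), (570,258) and (632,258), and the fourth slot free.

Run:
```python
from pk import *
o=bot.get_obs();P=[.461,-.2747];a=-2.585
def Mp(sg): return tool(c*ux-s*up,sg*uy)
def pp(sg,dz): return C-.057*ux+(.078+.035+dz)*up+.01*ux, Mp(sg)
W2=[.44,-.27,.22]
print('sg -1'); q,M=pick(P,a,-1); sim((o['tcp_pos'],down(0)),(W2,down(-1.5)),(W2,down(-2.6)),(q+[0,0,.09],M),(q,M),(q+[0,0,.15],M),(W2,down(-2.3)),([.45,0,.3],down(-1.)),([.53,.2,.3],Mp(-1)),pp(-1,.1),pp(-1,0))
print('sg +1'); q,M=pick(P,a,1); sim((o['tcp_pos'],down(1)),(W2,down(0)),(q+[0,0,.09],M),(q,M),(q+[0,0,.15],M),(W2,down(-2.)),([.45,.1,.3],down(-2.)),([.53,.2,.3],Mp(1)),pp(1,.1),pp(1,0))
```

```text
sg -1
sim [0.33 0.31 1.54 0.   1.3  0.33] bad 8.6e-19 margin 0.53
sim [-0.68  0.16  1.78  0.    1.2   0.82] bad 8.8e-18 margin 0.51
sim [-0.68  0.16  1.78 -0.    1.2   1.92] bad 9.8e-18 margin 0.60
sim [-0.98  0.32  2.02  0.69  0.9   2.71] bad 2.8e-17 margin 0.02
sim [-0.98  0.52  2.04  0.82  0.75  2.51] bad 8.3e-26 margin 0.27
sim [-0.98  0.21  1.98  0.63  1.02  2.82] bad 1.8e-24 margin 0.16
sim [-0.68  0.16  1.78  0.    1.2   1.62] bad 1.1e-18 margin 0.26
sim [-0.15 -0.06  1.82  0.    1.38  0.85] bad 1.4e-19 margin 0.52
sim [-0.16  0.24  1.81  1.04  1.46 -0.48] bad 5.1e-24 margin 0.45
sim [ 0.1   0.38  1.85  1.2   1.18 -0.56] bad 5.1e-24 margin 0.52
sim [ 0.1   0.57  1.89  1.29  1.11 -0.79] bad 4.3e-24 margin 0.49
sg +1
sim [ 0.33  0.31  1.54 -0.    1.3  -0.67] bad 8.8e-19 margin 0.56
sim [-0.68  0.16  1.78 -0.    1.2  -0.68] bad 8.4e-18 margin 0.51
sim [-0.98  0.32  2.02  0.69  0.9  -0.43] bad 6.1e-20 margin 0.36
sim [-0.98  0.52  2.04  0.82  0.75 -0.63] bad 1.2e-25 margin 0.34
sim [-0.98  0.21  1.98  0.63  1.02 -0.32] bad 1.7e-24 margin 0.34
sim [-0.68  0.16  1.78  0.    1.2   1.32] bad 1.9e-17 margin 0.39
sim [ 0.07 -0.03  1.8   0.    1.38  2.07] bad 3.7e-19 margin 0.49
sim [-0.16  0.24  1.81  1.04  1.46  2.66] bad 1.7e-17 margin 0.32
sim [0.1  0.38 1.85 1.2  1.18 2.58] bad 4.3e-24 margin 0.32
sim [0.1  0.57 1.89 1.29 1.11 2.35] bad 4.3e-24 margin 0.40
```

Run:
```python
from pk import *
o=bot.get_obs(); q,M=pick([.461,-.2747],-2.585,1); W2=[.44,-.27,.22]
plan((o['tcp_pos'],down(1)),(W2,down(0)),(q+[0,0,.09],M),(q,M))
```

```text
turn 8 x [ 0.0421 -0.0764 -0.0726]  shift 0 x [0. 0. 0.]
turn 6 x [0.     0.     0.1061]  shift 10 x [-0.5254 -0.0857  0.0271]
turn 7 x [-0.0241  0.0434  0.09  ]  shift 3 x [-0.2651  0.0503  0.3281]
turn 0 x [0. 0. 0.]  shift 2 x [-0.225  -0.      0.3897]
```

```bash
python3 -m creep '[[0.0421,-0.0764,-0.0726,0,0,0,1],[0.0421,-0.0764,-0.0726,0,0,0,1],[0.0421,-0.0764,-0.0726,0,0,0,1],[0.0421,-0.0764,-0.0726,0,0,0,1],[0.0421,-0.0764,-0.0726,0,0,0,1],[0.0421,-0.0764,-0.0726,0,0,0,1],[0.0421,-0.0764,-0.0726,0,0,0,1],[0.0421,-0.0764,-0.0726,0,0,0,1]]'
python3 -m creep '[[0,0,0.106,0,0,0,1],[0,0,0.106,0,0,0,1],[0,0,0.106,0,0,0,1],[0,0,0.106,0,0,0,1],[0,0,0.106,0,0,0,1],[0,0,0.106,0,0,0,1]]'
python3 -m creep '[[0,0,0,-0.525,-0.0857,0.027,1],[0,0,0,-0.525,-0.0857,0.027,1],[0,0,0,-0.525,-0.0857,0.027,1],[0,0,0,-0.525,-0.0857,0.027,1],[0,0,0,-0.525,-0.0857,0.027,1],[0,0,0,-0.525,-0.0857,0.027,1],[0,0,0,-0.525,-0.0857,0.027,1],[0,0,0,-0.525,-0.0857,0.027,1],[0,0,0,-0.525,-0.0857,0.027,1],[0,0,0,-0.525,-0.0857,0.027,1],[0,0,0,0,0,0,1]]'
python3 - <<'E'
from pk import *
o=bot.get_obs(); print(o['q'].round(2)); q,M=pick([.461,-.2747],-2.585,1)
go((q+[0,0,.09],M),(q,M))
E
```

```text
time: 59.5
tcp_pos: [0.5263, 0.2554, 0.2469]
tool_rot: [0.879, 3.013, -0.006]
wrist_force: [-0.1, 0.3, -0.4]
gripper_width: 0.999
grasp_force: 0.0
time: 60.25
tcp_pos: [0.5255, 0.2552, 0.2461]
tool_rot: [-2.227, -2.216, 0.003]
wrist_force: [0.5, 1.0, 0.4]
gripper_width: 1.002
grasp_force: 0.0
time: 61.62
tcp_pos: [0.4397, -0.2727, 0.2192]
tool_rot: [-2.225, -2.217, 0.0]
wrist_force: [0.6, 0.0, 0.2]
gripper_width: 0.998
grasp_force: 0.0
[-0.69  0.25  1.7  -0.    1.19 -0.68]
turn 7 x [-0.0241  0.0435  0.0897]  shift 3 x [-0.259   0.0432  0.3286]
turn 0 x [0. 0. 0.]  shift 2 x [-0.225  -0.      0.3897]
sim [-0.98  0.32  2.02  0.69  0.9  -0.43] bad 5.9e-20 margin 0.36
sim [-0.98  0.52  2.04  0.82  0.75 -0.63] bad 1.6e-25 margin 0.34
```

```bash
python3 -m creep '[[-0.0241,0.0435,0.0897,0,0,0,1],[-0.0241,0.0435,0.0897,0,0,0,1],[-0.0241,0.0435,0.0897,0,0,0,1],[-0.0241,0.0435,0.0897,0,0,0,1],[-0.0241,0.0435,0.0897,0,0,0,1],[-0.0241,0.0435,0.0897,0,0,0,1],[-0.0241,0.0435,0.0897,0,0,0,1],[0,0,0,-0.259,0.043,0.3286,1],[0,0,0,-0.259,0.043,0.3286,1],[0,0,0,-0.259,0.043,0.3286,1],[0,0,0,0,0,0,1],[0,0,0,0,0,0,1]]'
python3 - <<'E'
from pk import *
o=bot.get_obs(); print(o['q'].round(2)); q,M=pick([.461,-.2747],-2.585,1)
go((q+[0,0,.012],M),(q,M),step=.25)
s=vision.snapshot('scene');c0=proj('scene',q)[0].astype(int)
cv2.imwrite('pics/p5.png',cv2.resize(s[c0[1]-75:c0[1]+75,c0[0]-100:c0[0]+100,::-1],(800,600),interpolation=cv2.INTER_CUBIC))
E
```

```text
time: 63.12
tcp_pos: [0.4331, -0.289, 0.0971]
tool_rot: [-2.788, -0.804, -0.751]
wrist_force: [-0.0, -0.6, 0.2]
gripper_width: 0.999
grasp_force: 0.0
[-1.1   0.45  1.96  0.69  0.91 -0.57]
turn 1 x [-0.0015 -0.0018  0.0027]  shift 4 x [-0.1082  0.0064  0.1687]
turn 0 x [0. 0. 0.]  shift 1 x [-0.06   -0.      0.1039]
sim [-0.98  0.49  2.04  0.8   0.77 -0.6 ] bad 2.2e-24 margin 0.34
sim [-0.98  0.52  2.04  0.82  0.75 -0.63] bad 3.2e-21 margin 0.34
```

View pics/p5.png

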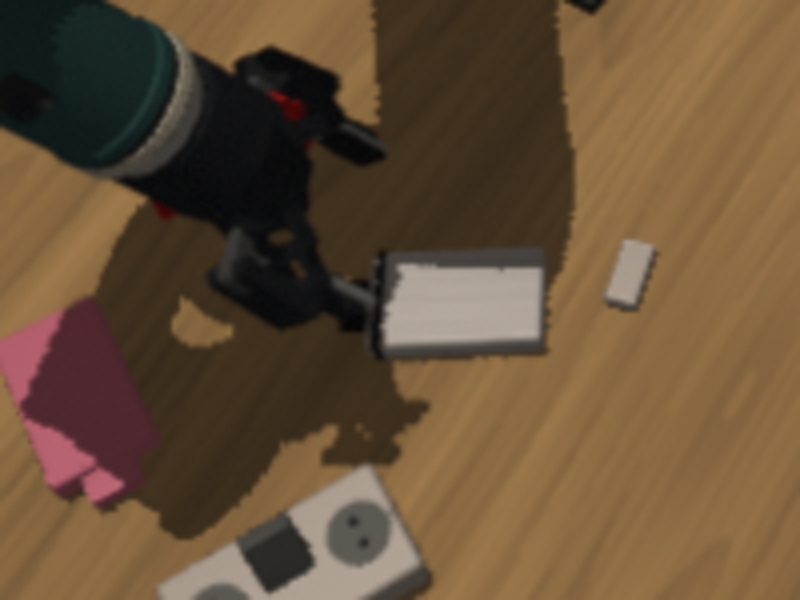

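The drive lies as measured, with its body at (460,305) and tab to the left, and the planned TCP projects to (400,300) near the tab end.

```bash
python3 -m creep '[[-0.0015,-0.0018,0.0027,-0.108,0.006,0.1687,1],[0,0,0,-0.108,0.006,0.1687,1],[0,0,0,-0.108,0.006,0.1687,1],[0,0,0,-0.108,0.006,0.1687,1],[0,0,0,0,0,0,1],[0,0,0,0,0,0,1]]'
python3 - <<'E'
from pk import *
q,M=pick([.461,-.2747],-2.585,1)
plan((q,M),step=.25)
E
```

```text
time: 63.92
tcp_pos: [0.4315, -0.2944, 0.0178]
tool_rot: [-2.795, -0.799, -0.749]
wrist_force: [-0.1, 0.1, -0.7]
gripper_width: 0.997
grasp_force: 0.0
turn 1 x [0.0017 0.0003 0.0008]  shift 1 x [-0.0604 -0.0113  0.1124]
```

```bash
python3 -m creep '[[0,0,0,-0.0604,-0.01,0.1124,1],[0,0,0,0,0,0,1],[0,0,0,0,0,0,0.5],[0,0,0,0,0,0,0.4],[0,0,0,0,0,0,0.4],[0,0,0,0,0,0,0.4],[0,0,0,0,0,0,0.4]]' 90
python3 - <<'E'
from pk import *
grab([.461,-.2747],1); o=bot.get_obs(); print(R.from_rotvec(o['tool_rot']).as_matrix()[2])
W2=[.44,-.25,.25];L=o['tcp_pos']+[0,0,.12]; q,M=placed(-.057,.11)
go((L,None),(W2,None),(W2,down(-2)),([.45,.1,.3],None),([.45,.1,.3],M),([.53,.19,.30],None),(q,M),placed(-.057))
E
```

```text
time: 64.8
tcp_pos: [0.4307, -0.293, 0.0042]
tool_rot: [-2.794, -0.798, -0.749]
wrist_force: [-4.3, -1.1, 7.0]
gripper_width: 0.701
grasp_force: 96.7
rel [ 0.0354  0.     -0.0058]
[ 0.49964988  0.00152934 -0.8662261 ]
turn 0 x [0. 0. 0.]  shift 3 x [ 0.1999  0.0006 -0.3465]
turn 0 x [0. 0. 0.]  shift 3 x [ 0.2979 -0.1046 -0.3123]
turn 7 x [-0.0233 -0.0437  0.0875]  shift 0 x [0. 0. 0.]
turn 0 x [0. 0. 0.]  shift 8 x [-0.1707 -0.403  -0.0625]
turn 9 x [ 0.0425 -0.0654  0.0736]  shift 0 x [0. 0. 0.]
turn 0 x [0. 0. 0.]  shift 3 x [-0.1513 -0.2636  0.2622]
turn 0 x [0. 0. 0.]  shift 4 x [-0.0109  0.0109  0.4022]
turn 0 x [0. 0. 0.]  shift 3 x [0.3176 0.     0.1832]
sim [-0.98  0.26  2.01  0.66  0.96 -0.37] bad 5.8e-26 margin 0.33
sim [-0.91  0.03  1.94  0.57  1.18 -0.12] bad 1.6e-25 margin 0.37
sim [-0.65  0.11  1.77 -0.    1.26  1.35] bad 2.2e-17 margin 0.44
sim [ 0.07 -0.03  1.8   0.    1.38  2.07] bad 1.3e-18 margin 0.51
sim [-0.4   0.08  1.99  0.93  1.62  2.52] bad 1.6e-17 margin 0.39
sim [-0.18  0.24  1.8   1.03  1.47  2.65] bad 2.0e-26 margin 0.33
sim [0.09 0.37 1.85 1.19 1.2  2.6 ] bad 2.7e-24 margin 0.33
sim [0.09 0.57 1.89 1.29 1.12 2.35] bad 2.7e-24 margin 0.38
```

```bash
python3 -m creep '[[0,0,0,0.1,0,-0.173,0.4],[0,0,0,0.1,0,-0.173,0.4],[0,0,0,0.2,0,-0.3465,0.4],[0,0,0,0.2,0,-0.3465,0.4],[0,0,0,0.298,-0.105,-0.312,0.4],[0,0,0,0.298,-0.105,-0.312,0.4],[0,0,0,0.298,-0.105,-0.312,0.4],[0,0,0,0,0,0,0.4]]'
python3 -m creep '[[-0.0233,-0.0437,0.0875,0,0,0,0.4],[-0.0233,-0.0437,0.0875,0,0,0,0.4],[-0.0233,-0.0437,0.0875,0,0,0,0.4],[-0.0233,-0.0437,0.0875,0,0,0,0.4],[-0.0233,-0.0437,0.0875,0,0,0,0.4],[-0.0233,-0.0437,0.0875,0,0,0,0.4],[-0.0233,-0.0437,0.0875,0,0,0,0.4],[0,0,0,0,0,0,0.4]]'
python3 -m creep '[[0,0,0,-0.171,-0.403,-0.0625,0.4],[0,0,0,-0.171,-0.403,-0.0625,0.4],[0,0,0,-0.171,-0.403,-0.0625,0.4],[0,0,0,-0.171,-0.403,-0.0625,0.4],[0,0,0,-0.171,-0.403,-0.0625,0.4],[0,0,0,-0.171,-0.403,-0.0625,0.4],[0,0,0,-0.171,-0.403,-0.0625,0.4],[0,0,0,-0.171,-0.403,-0.0625,0.4],[0,0,0,0,0,0,0.4]]'
python3 -m creep '[[0.0425,-0.0654,0.0736,0,0,0,0.4],[0.0425,-0.0654,0.0736,0,0,0,0.4],[0.0425,-0.0654,0.0736,0,0,0,0.4],[0.0425,-0.0654,0.0736,0,0,0,0.4],[0.0425,-0.0654,0.0736,0,0,0,0.4],[0.0425,-0.0654,0.0736,0,0,0,0.4],[0.0425,-0.0654,0.0736,0,0,0,0.4],[0.0425,-0.0654,0.0736,0,0,0,0.4],[0.0425,-0.0654,0.0736,0,0,0,0.4],[0,0,0,0,0,0,0.4]]'
python3 - <<'E'
from pk import *
o=bot.get_obs();print(o['q'].round(2)); q,M=placed(-.057,.11)
go(([.53,.19,.30],M),(q,M))
E
```

```text
time: 65.8
tcp_pos: [0.4408, -0.2498, 0.2518]
tool_rot: [-2.797, -0.803, -0.751]
wrist_force: [-0.1, -1.2, -3.4]
gripper_width: 0.697
grasp_force: 98.0
time: 66.8
tcp_pos: [0.4405, -0.2491, 0.2473]
tool_rot: [-3.069, 0.663, 0.005]
wrist_force: [0.1, 0.0, -3.2]
gripper_width: 0.7
grasp_force: 97.9
time: 67.92
tcp_pos: [0.4492, 0.1026, 0.2986]
tool_rot: [-3.07, 0.658, 0.002]
wrist_force: [-0.4, -1.2, -2.6]
gripper_width: 0.699
grasp_force: 98.4
time: 69.18
tcp_pos: [0.4491, 0.0988, 0.2976]
tool_rot: [-1.569, 1.593, 0.908]
wrist_force: [0.1, 0.4, -2.7]
gripper_width: 0.7
grasp_force: 98.6
[-0.61  0.37  1.86  0.81  1.65  2.29]
turn 1 x [-0.0018  0.0002 -0.002 ]  shift 3 x [-0.1603 -0.2666  0.2616]
turn 0 x [0. 0. 0.]  shift 4 x [-0.0109  0.0109  0.4022]
sim [-0.18  0.24  1.8   1.03  1.47  2.65] bad 1.1e-18 margin 0.33
sim [0.09 0.37 1.85 1.19 1.2  2.6 ] bad 2.8e-24 margin 0.33
```

```bash
python3 -m creep '[[-0.0018,0.0002,-0.002,-0.16,-0.2666,0.2616,0.4],[0,0,0,-0.16,-0.2666,0.2616,0.4],[0,0,0,-0.16,-0.2666,0.2616,0.4],[0,0,0,-0.011,0.011,0.402,0.4],[0,0,0,-0.011,0.011,0.402,0.4],[0,0,0,-0.011,0.011,0.402,0.4],[0,0,0,-0.011,0.011,0.402,0.4],[0,0,0,0,0,0,0.4],[0,0,0,0,0,0,0.4]]'
python3 - <<'E'
from pk import *
o=bot.get_obs(); q,M=placed(-.057,.05);print(o['q'].round(2),(o['tcp_pos']-q)*1000)
plan((q,M),placed(-.057),step=.15)
E
```

```text
time: 70.3
tcp_pos: [0.5276, 0.3332, 0.2255]
tool_rot: [-1.581, 1.585, 0.906]
wrist_force: [0.4, 0.3, -2.3]
gripper_width: 0.7
grasp_force: 99.0
[-0.11  0.51  1.86  1.12  1.27  2.38] [ 0.52321226  1.63462917 62.08621677]
turn 1 x [ 0.0016 -0.0012  0.0043]  shift 5 x [0.1092 0.001  0.0592]
turn 0 x [0. 0. 0.]  shift 4 x [0.1083 0.     0.0625]
```

```bash
python3 -m creep '[[0.0016,-0.0012,0.0043,0.109,0.001,0.0592,0.4],[0,0,0,0.109,0.001,0.0592,0.4],[0,0,0,0.109,0.001,0.0592,0.4],[0,0,0,0.109,0.001,0.0592,0.4],[0,0,0,0.109,0.001,0.0592,0.4],[0,0,0,0,0,0,0.4],[0,0,0,0,0,0,0.4]]'
python3 - <<'E'
from pk import *
o=bot.get_obs(); q,M=placed(-.057,.05);print((o['tcp_pos']-q)*1000)
plan((q,M),placed(-.057),step=.1)
E
```

```text
time: 71.18
tcp_pos: [0.5266, 0.3319, 0.1632]
tool_rot: [-1.57, 1.593, 0.913]
wrist_force: [-0.9, 0.2, -2.6]
gripper_width: 0.696
grasp_force: 99.0
[-0.52469754  0.30647231 -0.23529856]
turn 1 x [ 0.0002  0.001  -0.0027]  shift 1 x [-0.0005 -0.0053 -0.0038]
turn 0 x [0. 0. 0.]  shift 5 x [0.0866 0.     0.05  ]
```

```bash
python3 -m creep '[[0,0.0005,-0.0015,0,-0.003,-0.002,0.4],[0,0,0,0.0866,0,0.05,0.4],[0,0,0,0.0866,0,0.05,0.4],[0,0,0,0,0,0,0.4]]' && python3 -m creep '[[0,0,0,0.0866,0,0.05,0.4],[0,0,0,0.0866,0,0.05,0.4],[0,0,0,0,0,0,0.4]]' && python3 -m creep '[[0,0,0,0.0433,0,0.025,0.4],[0,0,0,0,0,0,0.4]]'&& python3 -m creep '[[0,0,0,0.0173,0,0.01,0.4],[0,0,0,0,0,0,0.4]]'
```

```text
time: 71.68
tcp_pos: [0.5263, 0.3316, 0.1421]
tool_rot: [-1.572, 1.593, 0.912]
wrist_force: [0.1, -0.3, -3.3]
gripper_width: 0.696
grasp_force: 99.0
time: 72.05
tcp_pos: [0.5263, 0.3316, 0.1222]
tool_rot: [-1.572, 1.592, 0.912]
wrist_force: [0.8, -0.7, -2.5]
gripper_width: 0.702
grasp_force: 99.0
time: 72.3
tcp_pos: [0.5267, 0.3316, 0.1179]
tool_rot: [-1.572, 1.592, 0.911]
wrist_force: [-0.7, -0.1, -3.5]
gripper_width: 0.699
grasp_force: 99.0
time: 72.55
tcp_pos: [0.5267, 0.3316, 0.1162]
tool_rot: [-1.572, 1.591, 0.91]
wrist_force: [-0.4, 0.1, -1.9]
gripper_width: 0.698
grasp_force: 99.0
```

```bash
python3 -m creep '[[0,0,0,0.0173,0,0.01,0.4],[0,0,0,0,0,0,0.4]]' && python3 -m creep '[[0,0,0,0.013,0,0.0075,0.4],[0,0,0,0,0,0,0.4]]'&& python3 -m creep '[[0,0,0,0.0087,0,0.005,0.4],[0,0,0,0,0,0,0.4]]'
```

```text
time: 72.8
tcp_pos: [0.5267, 0.3316, 0.1141]
tool_rot: [-1.572, 1.591, 0.911]
wrist_force: [0.4, -0.1, -3.4]
gripper_width: 0.701
grasp_force: 99.0
time: 73.05
tcp_pos: [0.5267, 0.3316, 0.1125]
tool_rot: [-1.572, 1.591, 0.911]
wrist_force: [-0.3, -0.6, -2.7]
gripper_width: 0.698
grasp_force: 99.0
time: 73.3
tcp_pos: [0.5267, 0.3316, 0.1116]
tool_rot: [-1.572, 1.591, 0.911]
wrist_force: [-0.1, 0.0, -2.9]
gripper_width: 0.698
grasp_force: 99.0
```

```bash
python3 -m creep '[[0,0,0,0.013,0,0.0075,0.4],[0,0,0,0,0,0,0.4]]' && python3 -m creep '[[0,0,0,0.013,0,0.0075,0.4],[0,0,0,0,0,0,0.4]]'
```

```text
time: 73.55
tcp_pos: [0.5267, 0.3318, 0.1107]
tool_rot: [-1.572, 1.59, 0.911]
wrist_force: [-1.3, -1.4, 1.9]
gripper_width: 0.698
grasp_force: 99.5
time: 73.8
tcp_pos: [0.5267, 0.3322, 0.1107]
tool_rot: [-1.57, 1.588, 0.913]
wrist_force: [-1.4, -3.8, 9.8]
gripper_width: 0.697
grasp_force: 100.3
```

```bash
python3 -m creep '[[0,0,0,-0.013,0,-0.0075,0.4],[0,0,0,0,0,0,0.8],[0,0,0,0,0,0,1],[0,0,0,0,0,0,1],[0,0,0,0,0,-0.15,1],[0,0,0,0,0,-0.3,1],[0,0,0,0,0,-0.4,1],[0,0,0,0,0,-0.4,1],[0,0,0,-0.2,0,-0.4,1],[0,0,0,-0.4,0,0,1],[0,0,0,0,0,0,1]]'
python3 - <<'E'
from pk import *
s=vision.snapshot('scene');c0=proj('scene',[.527,.39,.1])[0].astype(int);t=vision.snapshot('top');c1=proj('top',[.527,.38,.1])[0].astype(int)
cs=proj('scene',[.49,-.47,.04])[0].astype(int);ct=proj('top',[.49,-.47,.04])[0].astype(int);print(cs,ct)
def cr(i,c,k): 
    x0,y0=c[0]-k*4//3,c[1]-k; print(x0,y0); return cv2.resize(i[y0:y0+2*k,x0:x0+2*(k*4//3),::-1],(400,300),interpolation=cv2.INTER_CUBIC)
cv2.imwrite('pics/p6.png',np.vstack([np.hstack([cr(s,c0,45),cr(t,c1,30)]),np.hstack([cr(s,cs,36),cr(t,ct,30)])]))
E
```

```text
time: 75.18
tcp_pos: [0.5263, 0.2181, 0.247]
tool_rot: [-1.574, 1.589, 0.906]
wrist_force: [0.0, 0.4, -0.4]
gripper_width: 1.003
grasp_force: 0.0
[168 356] [421 222]
296 47
113 174
120 320
381 192
```

View pics/p6.png

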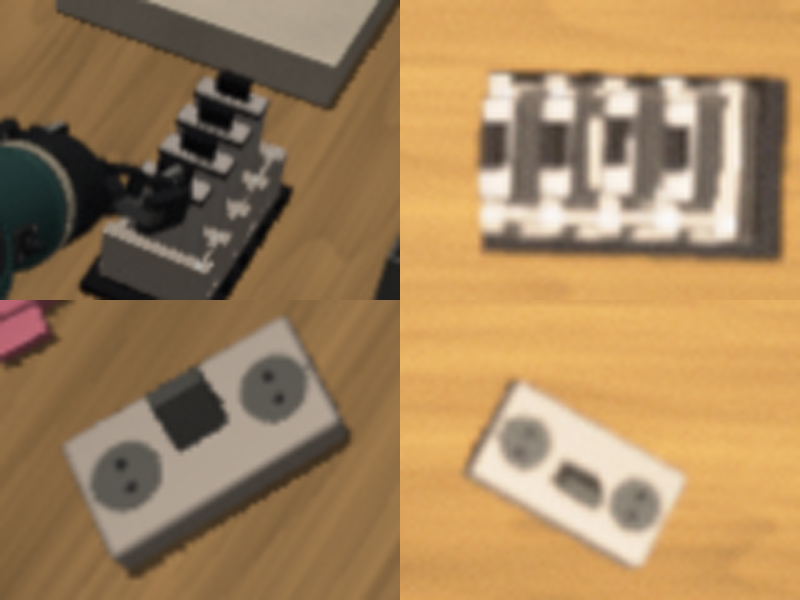

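All four drives stand in the cradle, tabs up (top-right crop tabs at x=494, 556, 618 and 678). The strip's top face has scene-crop corners (63,447), (288,317), (347,432), (122,560) and top-crop corners (515,380), (687,478), (637,567).

Run:
```python
from pk import *
def o_(u,v,x0,y0,k):return [x0+(u+.5)/k-.5,y0+(v-300+.5)/k-.5]
S=plane('scene',[o_(u,v,120,320,100/24) for u,v in((63,447),(288,317),(347,432),(122,560))],.03)
T=plane('top',[o_(u-400,v,381,192,5) for u,v in((515,380),(687,478),(637,567),(475,467))],.03)
for A in(S,T): print(A.round(4)[:,:2].tolist(),A.mean(0).round(4),[np.linalg.norm(A[i]-A[i-1]).round(3) for i in range(4)])
def yw(d): return np.arctan2(d[1],d[0])
# long side (y axis): scene 0->1 goes right->left? print directions
print('scene long',yw(S[1]-S[0]),yw(S[2]-S[3]),'top long',yw(T[0]-T[1]),yw(T[3]-T[2]))
```

```text
[[0.4201, -0.5012], [0.4817, -0.3882], [0.5453, -0.4234], [0.4826, -0.5309]] [ 0.4824 -0.4609  0.03  ] [np.float64(0.069), np.float64(0.129), np.float64(0.073), np.float64(0.124)]
[[0.5372, -0.414], [0.4753, -0.5294], [0.417, -0.4959], [0.4803, -0.3878]] [ 0.4774 -0.4568  0.03  ] [np.float64(0.063), np.float64(0.131), np.float64(0.067), np.float64(0.125)]
scene long 1.0716019830210672 1.043227793925784 top long 1.0783265087271663 1.0407734652733127
```

Run:
```python
from pk import *
S=np.array([.480,-.459,0]);ax=-.513;xs=np.array([np.cos(ax),np.sin(ax),0]);o=bot.get_obs();print(o['q'].round(2))
N=down(-2.083);W=S-.065*xs+[0,0,.2]
go((o['tcp_pos'],N),(W,N),(S-.065*xs+[0,0,.047],N))
```

```text
[-0.33  0.48  1.83  0.98  1.43  2.36]
turn 9 x [-0.0394  0.0666 -0.0684]  shift 0 x [0. 0. 0.]
turn 0 x [0. 0. 0.]  shift 14 x [0.1623 0.4374 0.0319]
turn 0 x [0. 0. 0.]  shift 4 x [0.     0.     0.3825]
sim [0.27 0.27 1.59 0.   1.28 2.35] bad 6.8e-18 margin 0.43
sim [-0.9   0.38  1.55  0.    1.21  1.18] bad 7.2e-26 margin 0.52
sim [-0.9   0.58  1.68  0.    0.89  1.18] bad 1.0e-23 margin 0.69
```

```bash
python3 -m creep '[[-0.0394,0.0666,-0.0684,0,0,0,0],[-0.0394,0.0666,-0.0684,0,0,0,0],[-0.0394,0.0666,-0.0684,0,0,0,0],[-0.0394,0.0666,-0.0684,0,0,0,0],[-0.0394,0.0666,-0.0684,0,0,0,0],[-0.0394,0.0666,-0.0684,0,0,0,0],[-0.0394,0.0666,-0.0684,0,0,0,0],[-0.0394,0.0666,-0.0684,0,0,0,0],[-0.0394,0.0666,-0.0684,0,0,0,0],[0,0,0,0,0,0,0]]'
python3 -m creep '[[0,0,0,0.162,0.437,0.032,0],[0,0,0,0.162,0.437,0.032,0],[0,0,0,0.162,0.437,0.032,0],[0,0,0,0.162,0.437,0.032,0],[0,0,0,0.162,0.437,0.032,0],[0,0,0,0.162,0.437,0.032,0],[0,0,0,0.162,0.437,0.032,0],[0,0,0,0.162,0.437,0.032,0],[0,0,0,0.162,0.437,0.032,0],[0,0,0,0.162,0.437,0.032,0],[0,0,0,0.162,0.437,0.032,0],[0,0,0,0.162,0.437,0.032,0]]'
python3 -m creep '[[0,0,0,0.162,0.437,0.032,0],[0,0,0,0.162,0.437,0.032,0],[0,0,0,0,0,0,0],[0,0,0,0,0,0,0]]'
python3 - <<'E'
from pk import *
S=np.array([.480,-.459,0]);ax=-.513;xs=np.array([np.cos(ax),np.sin(ax),0]);o=bot.get_obs();print(o['q'].round(2))
N=down(-2.083)
go((S-.065*xs+[0,0,.047],N),(S-.02*xs+[0,0,.047],N),step=.4)
E
```

```text
time: 76.53
tcp_pos: [0.5242, 0.2198, 0.2435]
tool_rot: [-3.04, 0.791, 0.006]
wrist_force: [-0.3, 0.2, 0.5]
gripper_width: 0.003
grasp_force: 0.0
time: 78.03
tcp_pos: [0.4366, -0.3357, 0.2041]
tool_rot: [-3.033, 0.801, 0.004]
wrist_force: [0.1, -0.2, -0.0]
gripper_width: 0.0
grasp_force: 0.0
time: 78.53
tcp_pos: [0.4223, -0.4255, 0.1976]
tool_rot: [-3.034, 0.799, 0.005]
wrist_force: [-0.5, 0.4, 0.4]
gripper_width: -0.002
grasp_force: 0.0
[-0.91  0.39  1.55  0.    1.21  1.18]
turn 1 x [-0.0023  0.0025 -0.002 ]  shift 4 x [0.0041 0.0021 0.3765]
turn 0 x [0. 0. 0.]  shift 2 x [2.25e-01 2.00e-04 0.00e+00]
sim [-0.9   0.58  1.68  0.    0.89  1.18] bad 5.3e-24 margin 0.69
sim [-0.88  0.66  1.53  0.    0.95  1.21] bad 8.4e-25 margin 0.69
```

```bash
python3 -m creep '[[-0.0023,0.0025,-0.002,0.004,0.002,0.3765,0],[0,0,0,0.004,0.002,0.3765,0],[0,0,0,0.004,0.002,0.3765,0],[0,0,0,0.004,0.002,0.3765,0],[0,0,0,0,0,0,0],[0,0,0,0,0,0,0]]' && python3 -m creep '[[0,0,0,0.1,0,0,0],[0,0,0,0.1,0,0,0],[0,0,0,0.1,0,0,0],[0,0,0,0,0,0,0]]' && python3 -m creep '[[0,0,0,0.1,0,0,0],[0,0,0,0.05,0,0,0],[0,0,0,0,0,0,0]]' && python3 -m creep '[[0,0,0,0.05,0,0,0],[0,0,0,0.05,0,0,0],[0,0,0,0,0,0,0]]'
```

```text
time: 79.28
tcp_pos: [0.4251, -0.4274, 0.0492]
tool_rot: [3.037, -0.79, 0.004]
wrist_force: [-0.3, -0.5, 1.2]
gripper_width: -0.002
grasp_force: 0.0
time: 79.78
tcp_pos: [0.4518, -0.4429, 0.0485]
tool_rot: [3.037, -0.789, 0.004]
wrist_force: [-0.3, -0.5, 0.4]
gripper_width: 0.001
grasp_force: 0.0
time: 80.15
tcp_pos: [0.4644, -0.4498, 0.0481]
tool_rot: [3.037, -0.79, 0.003]
wrist_force: [-0.3, -0.6, -0.9]
gripper_width: 0.0
grasp_force: 0.1
time: 80.53
tcp_pos: [0.473, -0.4545, 0.048]
tool_rot: [3.037, -0.79, 0.003]
wrist_force: [-1.2, 0.9, -0.1]
gripper_width: 0.001
grasp_force: 0.4
```

```bash
python3 -m creep '[[0,0,0,0.04,0,0,0],[0,0,0,0,0,0,0]]' && python3 -m creep '[[0,0,0,0.03,0,0,0],[0,0,0,0,0,0,0]]'
python3 - <<'E'
from pk import *
cs=proj('scene',[.48,-.46,.04])[0].astype(int);s=vision.snapshot('scene');t=vision.snapshot('top')
cv2.imwrite('pics/p7.png',cv2.resize(s[cs[1]-40:cs[1]+40,cs[0]-53:cs[0]+53,::-1],(640,480),interpolation=cv2.INTER_CUBIC))
E
```

```text
time: 80.78
tcp_pos: [0.4741, -0.455, 0.0479]
tool_rot: [3.039, -0.79, -0.005]
wrist_force: [-7.6, 2.9, 3.5]
gripper_width: -0.001
grasp_force: 4.3
time: 81.03
tcp_pos: [0.4743, -0.4551, 0.0477]
tool_rot: [-3.04, 0.79, 0.012]
wrist_force: [-13.9, 4.5, 9.0]
gripper_width: 0.003
grasp_force: 8.4
```

View pics/p7.png

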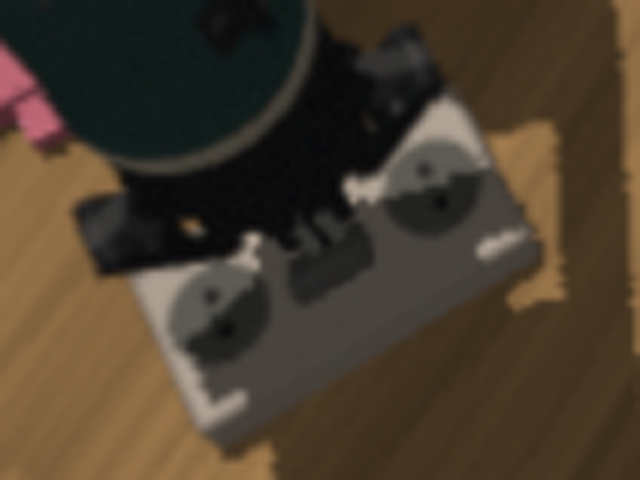

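The force rose to about 14 N at the predicted stop and the paddle, at (330,265), leans away, so I'm backing off for a final look.

```bash
python3 -m creep '[[0,0,0,-0.1,0,0,0],[0,0,0,-0.3,0,0,0],[0,0,0,-0.2,0,-0.1,0],[0,0,0,0,0,-0.5,0],[0,0,0,-0.3,0,-0.5,0],[0,0,0,-0.4,-0.3,-0.4,0],[0,0,0,0,0,0,0],[0,0,0,0,0,0,0]]'
python3 - <<'E'
from pk import *
s=vision.snapshot('scene');t=vision.snapshot('top')
def cr(i,P,k):
    c=proj('scene' if i is s else 'top',P)[0].astype(int);x0,y0=max(0,c[0]-k*4//3),max(0,c[1]-k); return cv2.resize(i[y0:y0+2*k,x0:x0+2*(k*4//3),::-1],(400,300),interpolation=cv2.INTER_CUBIC)
D=[.527,.38,.08];S=[.48,-.46,.04]
cv2.imwrite('pics/p8.png',np.vstack([np.hstack([cr(s,D,45),cr(t,D,30)]),np.hstack([cr(s,S,36),cr(t,S,30)])]))
E
```

```text
time: 82.12
tcp_pos: [0.3811, -0.3697, 0.1974]
tool_rot: [3.036, -0.789, 0.006]
wrist_force: [-0.3, -1.2, -0.0]
gripper_width: 0.0
grasp_force: 0.0
```

View pics/p8.png

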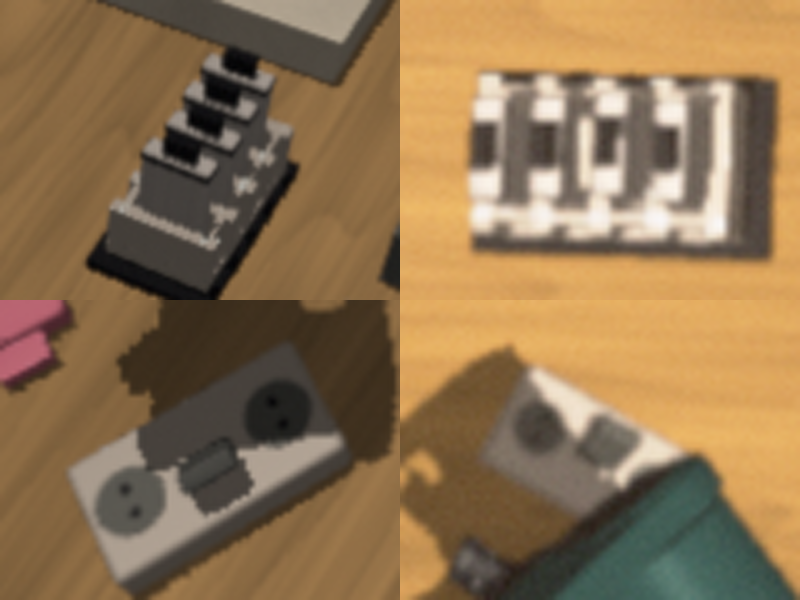

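The final look shows four drives standing level in the seated cradle and the paddle at (210,470) leaning away from the robot.

```bash
python3 -c "
from rig import job
print(job.job_done())"
```

```text
the job is handed in; nothing more can be done
None
```

The job is handed in: the cradle is seated on the dock, all four drives stand in its slots with tabs up, and the paddle was then thrown over to on.

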